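# Make up two weld kits on the fabrication bench

### The arm

A 6-joint arm with a two-finger parallel gripper is mounted at the origin on the work surface. World frame = base frame: x ahead of the robot, y to its left, z up, the work surface at z = 0. Lengths are in m, angles in rad, forces in N, time in s.
With the tool pointing down it reaches from about 0.3 to 0.875 m from the base axis. Payload 6.4 kg.
Tool frame: the origin (TCP) lies between the finger pads; the fingertips stand 8 mm ahead of it and the grasp point (between the pads) lies 11 mm behind it; z points along the fingers, x is the direction in which the jaws open and shut, and the axes are right-handed (so a half turn about z gives the same grasp; the last joint's range is limited). The gripper opens to 85 mm and grips with 20 to 120 N. Pads are 22 mm wide; open, the fingers measure 114 mm over their backs; the gripper's body (76 mm by 85 mm) begins 54 mm behind the grasp point. The pads swing forward as they close: fully open they stand 13 mm farther back than shut.
Start: joints at [-1.384, 0.181, 1.607, -0, 1.354, -0.206], TCP at [0.22, -0.531, 0.239] pointing down, gripper open.
Joint ranges: [-2.99, 2.99], [-0.89, 2.07], [0.3, 2.58], [-1.14, 4.28], [0, 2.63], [-3.12, 3.12]. Speed limits (rad/s): [2.57, 2.57, 3.01, 3.14, 3.14, 3.14].

### API

Orientations are given as a unit quaternion [w, x, y, z].
In Python, from bench import ctrl gives the robot as it stands.
- The arm moves only by the tool drive_tool, never from a script. Its argument "commands" is a list of rows, each an object of numbers: "gripper": the closure, from 0 (fully open) to 1 (shut); "dx", "dy", "dz": the shift along the tool's x, y, z in cm; "turn": the turn about the tool's z in degrees. A call has 1 to 20 rows; each row is the pose to reach, as a shift and turn from the pose commanded when the call began, along the tool's axes at that moment; what a row does not reach only later rows make up. A row lasts 1/8 s, in which the tool goes at most 62.5 mm and 10.7 degrees, less where a joint would pass 70% of its speed; a pose out of reach is approached as far as the arm can. A call with a gripper value outside its range is refused whole. The fingers move at their own pace and stop on an object; the grip force is fixed at half the most. Time passes only in rows, so rows that repeat a pose let the fingers close. It gives the time, the measured TCP pose, the force and the opening at its end, in the units of the state.
- ctrl.get_obs(): the state, without advancing time (a new reading comes with each control period).
- ctrl.camera(name): name is "scene" or "top" or "wrist"; returns a dict with "image" (480x640x3 uint8, red, green, blue), "mtx" (3x3 intrinsics, pixels), "R" (3x3) and "t" (3): a world point X has camera coordinates R X + t. Camera axes: x right, y down, z forward; pixel columns grow to the right and rows downward; lengths in m; the calibration is good to about 2 mm. A picture is of the moment at which its call begins. There is no depth.
- ctrl.hand_in(): hands the job in, once; it reports no verdict.
The state is a dict: "time_s": time; "q": joint angles; "dq": joint speeds; "joint_efforts": joint torques, N m; "eef_pos": TCP position; "eef_rot": TCP orientation; "wrist_force": force on the tool from outside, world axes, zero at the start; "torque": the same for the moment, N m; "opening": opening from 0.0 (shut) to 1.0 (fully open).
Only numpy, scipy, OpenCV 4.12 (cv2) and the standard library are available. Lean on these libraries where they do the work, as an engineer would, in place of code of your own. Each camera call takes 0.05 s, during which the arm holds its last target.

### The job

Make up the two weld kits from the steel stock on the bench. Railing-post kit, in the long pan: lay the square base plate flat on its square outline and squared up with it, set the angle iron on its oblong outline, foot down and lengthwise with the outline, and stand the long tube upright on the middle of the base plate. Pipe-end kit, in the round pan: lay the round flange flat on the ring outline and stand the short collar upright on the middle of the flange; leave the loose bolt and nut where they are.

Things in the scene. Friction and masses are not known exactly. Their poses are not given: they have to be found in the camera images.
- long_pan: Rectangular metal kit pan, fixed, 150 mm (its x) by 240 mm (y), floor 4 mm thick, thin rim 12 mm high. Black outlines on its floor, parallel to its sides: a 62 mm square centred at y = +55 mm for the base plate; an oblong, 81 mm along x by 56 mm along y, centred at y = -55 mm for the angle iron. Origin: centre of the underside, z up. Turned under 10 degrees from the world axes; left or right.
- round_pan: Round bare-metal kit pan fixed to the bench, 172 mm across, floor 4 mm thick, thin rim 12 mm high, with a black ring outline (70 mm across) drawn in its middle for the flange. Origin: centre of the underside, z up.
- base_plate: Loose square steel plate 56 x 56 mm, 12 mm thick, four dark bolt-hole marks near its corners; lies flat. Origin: centre of the underside, z up, x and y parallel to its sides. About 0.28 kg.
- flange: Loose flat round steel ring, 64 mm across, 14 mm thick, with a 26 mm hole in its middle; lies flat. Origin: centre of the underside, z up along its axis. About 0.29 kg.
- angle: Loose L-shaped piece of steel angle iron: 75 mm long (its x), foot 50 mm wide (y) and 9 mm thick lying flat, and an upright wall 50 mm high, 9 mm thick along its -y edge (mid-plane at y = -20.5 mm). Origin: centre of the 75 x 50 mm underside, z up. In the outline the wall may be on either side (half a turn does not matter). About 0.45 kg.
- long_tube: Loose steel tube standing upright, 34 mm outside diameter, 64 mm tall, bore 26 mm: the taller and slimmer of the two tubes. Origin: centre of the lower end, z up along its axis. About 0.19 kg.
- collar: Loose short steel tube standing upright, 42 mm outside diameter, 34 mm tall, bore 32 mm: the shorter and wider of the two tubes. Origin: centre of the lower end, z up along its axis. About 0.16 kg.
- bolt: Spare hex bolt standing on its head between the two pans (head 30 mm across flats, 50 mm tall in all): not part of a kit, leave it standing there. Origin: centre of the underside.
- nut: Spare dark hex nut lying flat between the two pans (about 36 mm across, 16 mm high): not part of a kit, leave it there. Origin: centre of the underside.
Mind the look-alikes: they are no part of the job. Leave any green or orange look-alike of the base_plate alone.

How it is judged:
By the outcome, as a careful person would: the job done as asked, in the order asked, and still so for the second after the job is handed in, with the robot touching nothing.
It also fails if it takes over 144 s, if anything falls off the work surface, if the arm or the gripper's body presses on something with over 40 N, if the wrist force passes 120 N, or if a joint passes its speed limit or range.

## Working session

There is one attempt and no reset: what is moved stays moved. The work goes in short steps, Python scripts to look and compute and a tool call to move; the robot and the scene stay as the last step left them, time stands still between calls to the robot, and variables do not carry over. Pictures are saved under pics/ and viewed, and the job is handed in when it is done.

Besides the shell and the picture viewer there is one more tool, called after "Call:" by a JSON object that holds its "method" and its "body", one argument or row to a line. drive_tool: Moves the arm, as the interface text tells. Its arguments: {"type":"object","properties":{"commands":{"type":"array","items":{"type":"object","properties":{"gripper":{"type":"number"},"dx":{"type":"number"},"dy":{"type":"number"},"dz":{"type":"number"},"turn":{"type":"number"}}}}},"required":["commands"]}

```bash
mkdir -p pics; ls; python3 - <<'E'
from bench import ctrl
import cv2
o=ctrl.get_obs()
print({k:o[k] for k in ("time_s","eef_pos","eef_rot","opening","wrist_force")})
for n in ("scene","top","wrist"):
    c=ctrl.camera(n); cv2.imwrite(f"pics/{n}0.png",c["image"][:,:,::-1]); print(n,c["mtx"].tolist(),c["R"].tolist(),c["t"].tolist())
E
```

```text
pics
{'time_s': 0.0, 'eef_pos': array([ 0.22002616, -0.53067027,  0.23838663]), 'eef_rot': array([-6.43682792e-04,  8.31489847e-01, -5.55539258e-01, -5.93887782e-04]), 'opening': 1.0022908104167458, 'wrist_force': array([ 0.49866353, -0.56300802,  0.81683913])}
scene [[584.6439725584103, 0.0, 323.57089873795104], [0.0, 584.6439725584103, 237.09975184793137], [0.0, 0.0, 1.0]] [[0.41885121930129354, 0.908052553016552, -0.0020535456999049967], [0.73225452682668, -0.3390977073318036, -0.5906065126834865], [-0.5369981043091814, 0.24587253982996232, -0.8069570807210935]] [-0.24519519206135784, -0.28733684677581084, 1.3453303044905092]
top [[474.7795091637911, 0.0, 314.7928948470073], [0.0, 474.7795091637911, 237.59442149791036], [0.0, 0.0, 1.0]] [[0.022375888022899006, -0.9997408383328439, 0.0041923507402322115], [-0.9866355472614189, -0.02275916106611461, -0.1613453360581813], [0.16139893591764315, -0.0005260770942459811, -0.9868891055876255]] [0.05087885011531302, 0.4612808052657636, 0.8936532411041248]
wrist [[334.53754736165155, 0.0, 317.5526175164153], [0.0, 334.53754736165155, 240.83538412083567], [0.0, 0.0, 1.0]] [[0.3819184835536412, -0.9241935869854553, -0.002117945949999094], [-0.8887122686374846, -0.36788298461351976, 0.27359205618048626], [-0.2536311800495053, -0.1026076186586986, -0.9618434909588403]] [-0.5744758530390688, -0.03511132296271312, 0.3794127998447203]
```

View pics/scene0.png

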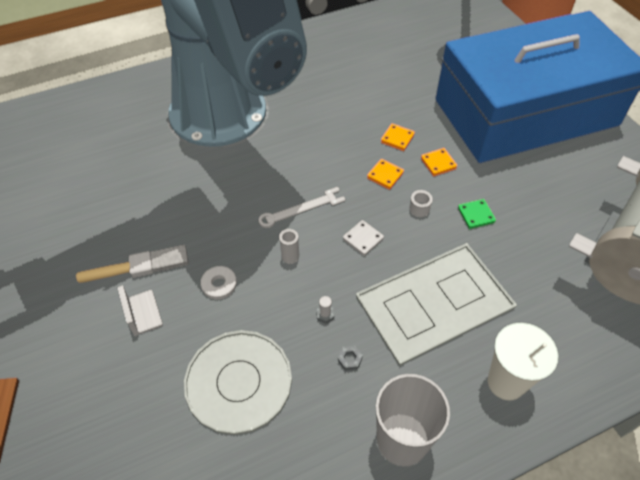

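View pics/top0.png

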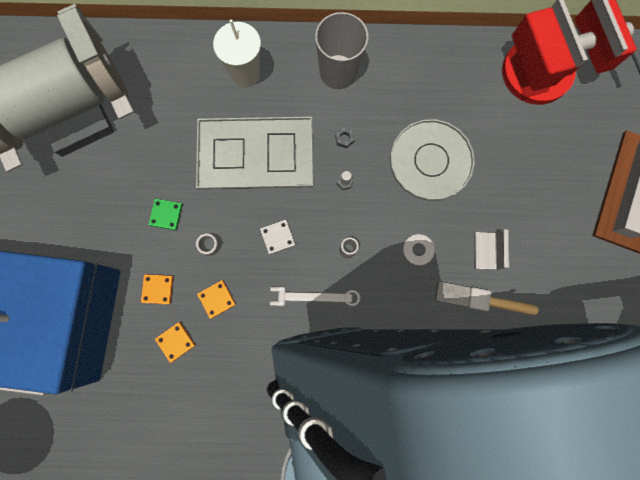

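The scene shows these candidates for the base plate: grey plate top(278,237), green plate (166,214), and orange plates (157,289), (216,299), (174,341). By description I choose the grey one. The collar is at (207,243), the long tube (349,246), the flange (419,250) and the angle (492,250).

```bash
python3 - <<'E'
import cv2
im=cv2.imread("pics/top0.png")
cv2.imwrite("pics/c1.png",cv2.resize(im[105:265,185:385],None,fx=4,fy=4,interpolation=cv2.INTER_CUBIC)[:600])
cv2.imwrite("pics/c2.png",cv2.resize(im[110:280,325:525],None,fx=4,fy=4,interpolation=cv2.INTER_CUBIC)[80:680])
E
```

```text
(no output)
```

View pics/c1.png

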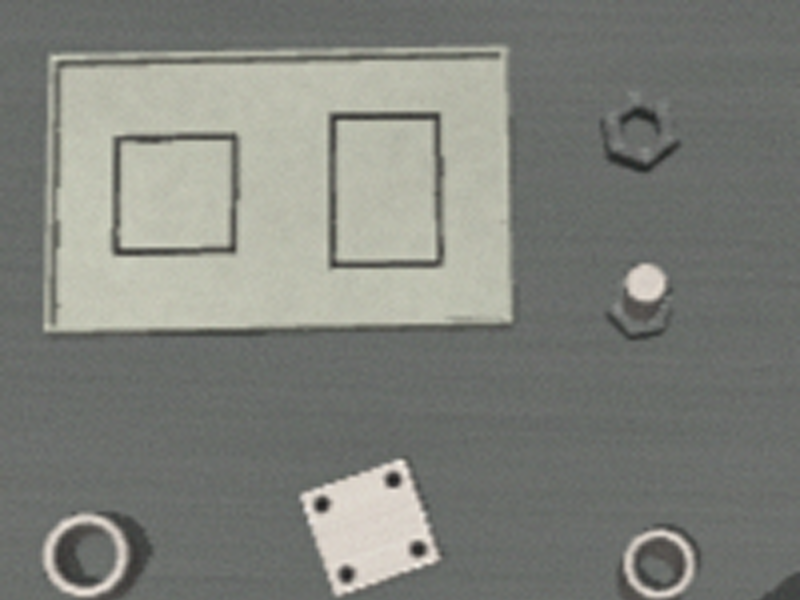

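View pics/c2.png

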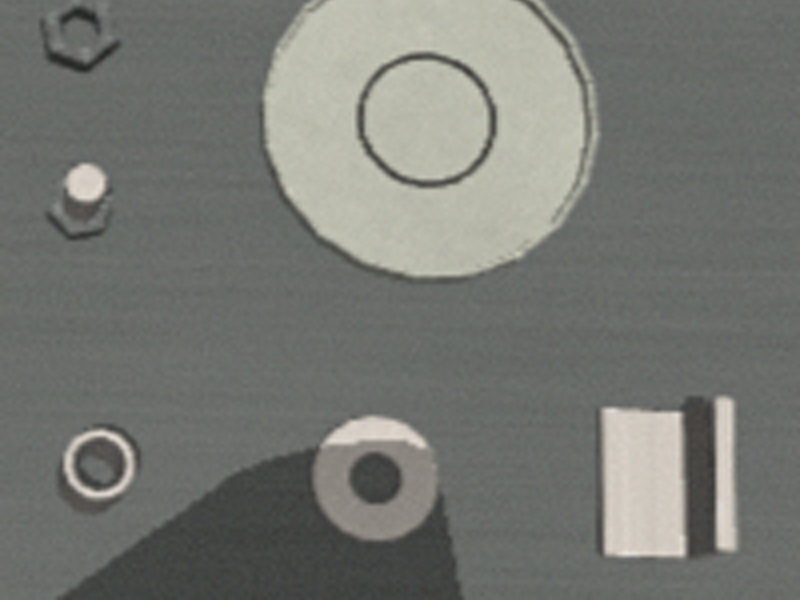

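View pics/wrist0.png

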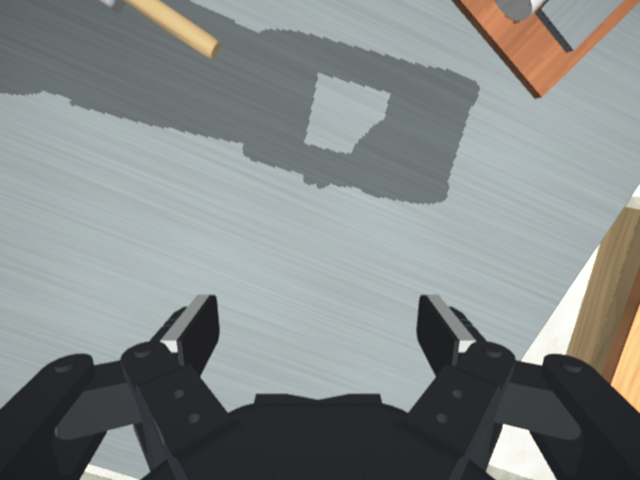

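```bash
cat > h.py <<'E'
import numpy as np, cv2
from bench import ctrl
def world(c,uv,z):
    uv=np.atleast_2d(np.array(uv,float)); K=np.array(c["mtx"]);R=np.array(c["R"]);t=np.array(c["t"])
    d=(np.linalg.inv(K)@np.c_[uv,np.ones(len(uv))].T).T@R; o=-R.T@t
    s=(z-o[2])/d[:,2]; return o+d*s[:,None]
def proj(c,X):
    X=np.atleast_2d(X); p=(np.array(c["R"])@X.T).T+np.array(c["t"]); p=p@np.array(c["mtx"]).T; return p[:,:2]/p[:,2:]
def crop(p,x,y,f): return (np.array(p,float)+.5)/f-.5+np.array([x,y])
def tool(o=None):
    o=o or ctrl.get_obs(); w,x,y,z=o["eef_rot"]
    from scipy.spatial.transform import Rotation as Ro
    return np.array(o["eef_pos"]),Ro.from_quat([x,y,z,w]).as_matrix()
def delta(target,xdir_deg=None):
    p,R=tool(); d=R.T@(np.array(target)-p)*100
    a=np.degrees(np.arctan2(R[1,0],R[0,0]))
    s="d(cm) %.2f %.2f %.2f  jaw-dir %.1f"%(*d,a)
    if xdir_deg is not None:
        t=-((xdir_deg-a+90)%180-90); s+="  turn %.1f"%t   # tool z down: world yaw + = turn -
    return s
E
python3 - <<'E'
from h import *
c=ctrl.camera("top")
P=lambda l,z,x,y:world(c,crop(l,x,y,4),z)
f=lambda n,a:print(n,np.round(a[:,:2]*1000,1).tolist(),"mean",np.round(a.mean(0)*1000,1)[:2], "sides",np.round(np.linalg.norm(a-np.roll(a,-1,0),axis=1)*1000,1),"ang",np.round(np.degrees(np.arctan2(*(np.roll(a,-1,0)-a)[:,[1,0]].T)),1))
A=(185,105);B=(325,130)
f("sq",P([(117,137),(236,135),(235,250),(116,253)],.004,*A))
f("ob",P([(332,116),(439,115),(441,264),(333,265)],.004,*A))
f("pan",P([(51,56),(507,47),(512,322),(45,330)],.012,*A))
f("plate",P([(301,494),(404,460),(440,558),(338,595)],.012,*A))
f("tube",P([(625,563),(694,563),(659,529),(659,598)],.064,*A))
f("collar",P([(43,554),(130,554),(86,513),(86,597)],.034,*A))
f("flange",P([(312,478),(439,478),(376,416),(376,541)],.014,*B))
f("ring",P([(359,120),(495,120),(427,54),(427,185)],.004,*B))
f("wall",P([(715,398),(735,398),(737,551),(716,551)],.05,*B))
f("foot",P([(601,408),(603,555)],.009,*B))
im=cv2.imread("pics/scene0.png")
cv2.imwrite("pics/s1.png",cv2.resize(im[185:365,345:525],None,fx=4,fy=4,interpolation=cv2.INTER_CUBIC)[:600])
cv2.imwrite("pics/s2.png",cv2.resize(im[215:415,105:305],None,fx=4,fy=4,interpolation=cv2.INTER_CUBIC)[:600])
E
```

```text
sq [[670.7, 278.1], [673.3, 215.7], [610.6, 213.3], [607.5, 275.0]] mean [640.6 245.5] sides [62.5 62.8 61.8 63.3] ang [ -87.6 -177.8   92.9    2.8]
ob [[685.0, 165.6], [687.0, 109.3], [605.6, 105.9], [603.7, 162.0]] mean [645.3 135.7] sides [56.3 81.4 56.1 81.4] ang [ -88.1 -177.6   91.9    2.6]
pan [[711.4, 313.4], [722.2, 74.3], [573.1, 68.2], [563.3, 307.2]] mean [642.5 190.8] sides [239.3 149.2 239.2 148.3] ang [ -87.4 -177.7   92.4    2.4]
plate [[481.0, 172.7], [499.7, 121.3], [449.9, 101.6], [430.0, 152.1]] mean [465.1 136.9] sides [54.7 53.5 54.3 55. ] ang [ -70.  -158.4  111.5   22. ]
tube [[441.8, 11.5], [442.6, -21.3], [458.6, -4.5], [425.4, -4.8]] mean [442.1  -4.8] sides [32.8 23.2 33.1 23.1] ang [ -88.7   46.4 -179.4   44.9]
collar [[444.2, 295.4], [445.1, 252.7], [465.0, 275.5], [423.4, 273.0]] mean [444.4 274.2] sides [42.6 30.2 41.7 30.5] ang [ -88.7   48.9 -176.6   47.1]
flange [[444.5, -115.2], [445.9, -178.9], [476.8, -147.7], [413.5, -146.9]] mean [ 445.2 -147.2] sides [63.7 43.8 63.3 44.3] ang [-88.7  45.3 179.3  45.6]
ring [[635.3, -143.1], [637.0, -214.2], [672.3, -179.2], [601.0, -178.0]] mean [ 636.4 -178.6] sides [71.2 49.7 71.4 49. ] ang [-88.6  44.7 179.   45.5]
wall [[483.1, -304.6], [483.3, -314.3], [408.7, -312.0], [408.4, -301.9]] mean [ 445.9 -308.2] sides [ 9.7 74.6 10.1 74.7] ang [-88.7 178.2  91.3  -2. ]
foot [[484.4, -263.0], [409.6, -261.6]] mean [ 447.  -262.3] sides [74.8 74.8] ang [178.9  -1.1]
```

View pics/s1.png

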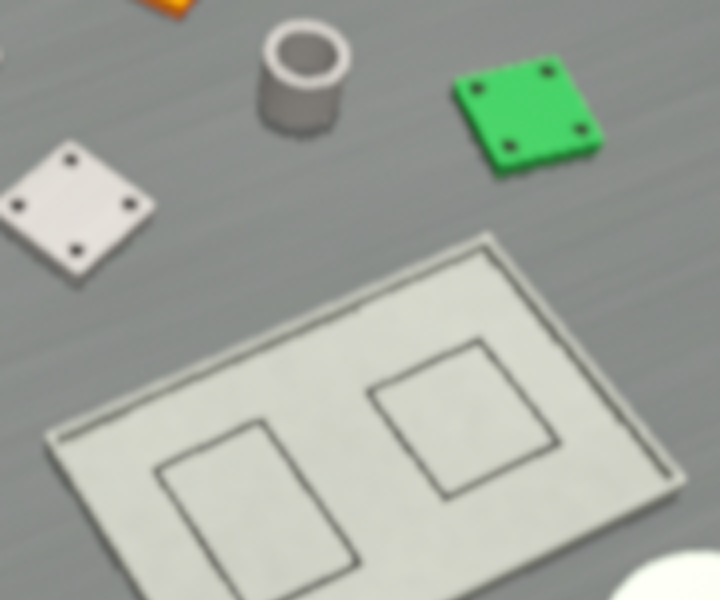

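View pics/s2.png

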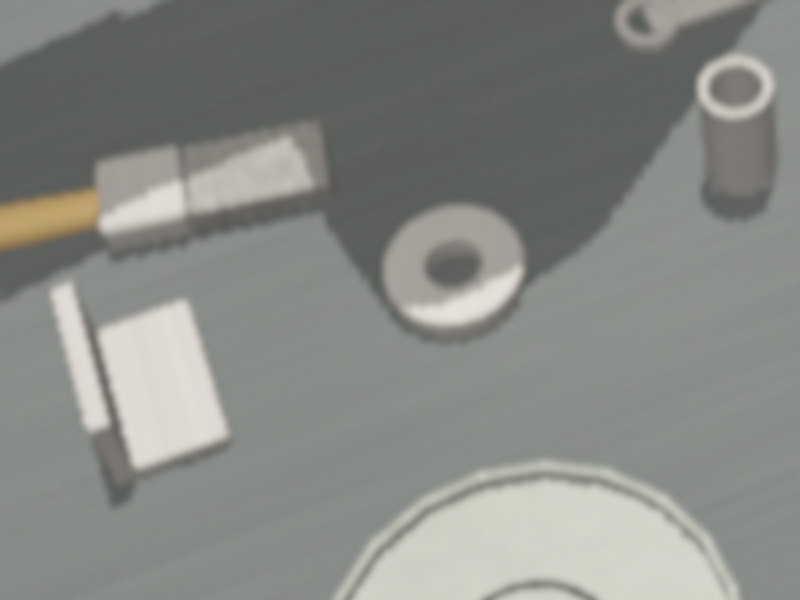

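```bash
python3 - <<'E'
from h import *
c=ctrl.camera("scene")
P=lambda l,z,x,y:np.round(world(c,crop(l,x,y,4),z).mean(0)[:2]*1000,1)
A=(345,185);B=(105,215)
print("sq",P([(480,340),(560,442),(447,497),(369,391)],.004,*A))
print("plate",P([(70,141),(156,206),(78,279),(-6,206)],.012,*A))
print("collar",P([(306,53)],.034,*A))
print("flange",P([(454,265)],.014,*B))
print("tube",P([(735,87)],.064,*B))
print("wall",P([(50,288),(72,282),(108,428),(88,433)],.05,*B))
E
```

```text
sq [638.8 249. ]
plate [464.9 139.3]
collar [442.8 276.8]
flange [ 444.7 -145.5]
tube [440.8  -3.2]
wall [ 444.8 -306.7]
```

Both cameras agree to 2–3 mm and the measured sizes match the given ones. Next I go above the grey plate.

```bash
python3 -c "
from h import *
print(delta([.465,.138,.13],-68.7))"
```

```text
d(cm) -52.42 -48.23 10.94  jaw-dir -67.5  turn 1.2
```

Call:
{"method": "drive_tool", "body": {
  "commands": [
    {"dx":-52.4,"dy":-48.2,"dz":4,"turn":1.2},
    {"dx":-52.4,"dy":-48.2,"dz":4,"turn":1.2},
    {"dx":-52.4,"dy":-48.2,"dz":4,"turn":1.2},
    {"dx":-52.4,"dy":-48.2,"dz":4,"turn":1.2},
    {"dx":-52.4,"dy":-48.2,"dz":4,"turn":1.2},
    {"dx":-52.4,"dy":-48.2,"dz":4,"turn":1.2},
    {"dx":-52.4,"dy":-48.2,"dz":4,"turn":1.2},
    {"dx":-52.4,"dy":-48.2,"dz":4,"turn":1.2},
    {"dx":-52.4,"dy":-48.2,"dz":4,"turn":1.2},
    {"dx":-52.4,"dy":-48.2,"dz":4,"turn":1.2},
    {"dx":-52.4,"dy":-48.2,"dz":10.9,"turn":1.2},
    {"dx":-52.4,"dy":-48.2,"dz":10.9,"turn":1.2},
    {"dx":-52.4,"dy":-48.2,"dz":10.9,"turn":1.2},
    {"dx":-52.4,"dy":-48.2,"dz":10.9,"turn":1.2},
    {"dx":-52.4,"dy":-48.2,"dz":10.9,"turn":1.2},
    {"dx":-52.4,"dy":-48.2,"dz":10.9,"turn":1.2}
  ]
}}

```text
invalid input at $.commands[0]: expected keys gripper, dx, dy, dz, turn
```

```bash
python3 -c "
from h import *
print(delta([.465,.138,.005],-68.7))
c=ctrl.camera('wrist');cv2.imwrite('pics/w1.png',c['image'][:,:,::-1])
np.savez('w1.npz',mtx=c['mtx'],R=c['R'],t=c['t'])
print(proj(c,[[.465,.138,.012]]))"
```

```text
d(cm) -52.41 -48.23 23.44  jaw-dir -67.5  turn 1.2
[[-427.4778499  -463.09950831]]
```

View pics/w1.png

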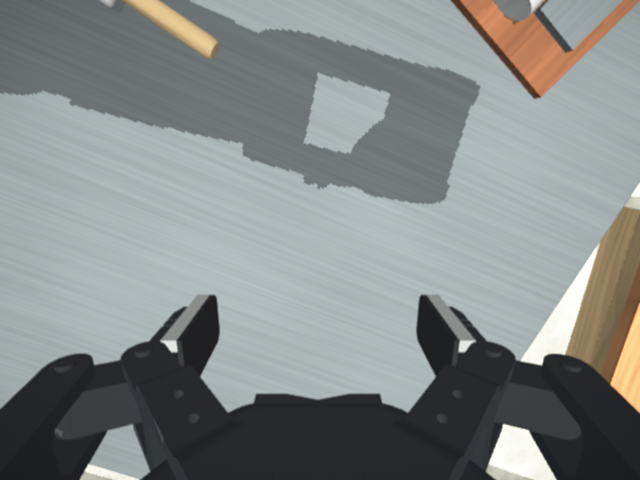

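The rows need all five keys, so the arm has not moved yet; I'm resending them with every key filled in.

Call:
{"method": "drive_tool", "body": {
  "commands": [
    {"gripper":0,"dx":-52.4,"dy":-48.2,"dz":4,"turn":1.2},
    {"gripper":0,"dx":-52.4,"dy":-48.2,"dz":4,"turn":1.2},
    {"gripper":0,"dx":-52.4,"dy":-48.2,"dz":4,"turn":1.2},
    {"gripper":0,"dx":-52.4,"dy":-48.2,"dz":4,"turn":1.2},
    {"gripper":0,"dx":-52.4,"dy":-48.2,"dz":4,"turn":1.2},
    {"gripper":0,"dx":-52.4,"dy":-48.2,"dz":4,"turn":1.2},
    {"gripper":0,"dx":-52.4,"dy":-48.2,"dz":4,"turn":1.2},
    {"gripper":0,"dx":-52.4,"dy":-48.2,"dz":4,"turn":1.2},
    {"gripper":0,"dx":-52.4,"dy":-48.2,"dz":4,"turn":1.2},
    {"gripper":0,"dx":-52.4,"dy":-48.2,"dz":4,"turn":1.2},
    {"gripper":0,"dx":-52.4,"dy":-48.2,"dz":10.9,"turn":1.2},
    {"gripper":0,"dx":-52.4,"dy":-48.2,"dz":10.9,"turn":1.2},
    {"gripper":0,"dx":-52.4,"dy":-48.2,"dz":10.9,"turn":1.2},
    {"gripper":0,"dx":-52.4,"dy":-48.2,"dz":10.9,"turn":1.2},
    {"gripper":0,"dx":-52.4,"dy":-48.2,"dz":10.9,"turn":1.2},
    {"gripper":0,"dx":-52.4,"dy":-48.2,"dz":10.9,"turn":1.2}
  ]
}}

```text
time_s: 2.3
eef_pos: [0.4656, 0.1365, 0.1315]
eef_rot: [-0.001, 0.825, -0.565, 0.001]
wrist_force: [-0.2, 0.1, 0.6]
opening: 0.999
```

```bash
cat > look.py <<'E'
from h import *
import sys
n=sys.argv[1]
print(delta(eval(sys.argv[2]),eval(sys.argv[3])))
c=ctrl.camera('wrist');im=c['image'][:,:,::-1].copy()
if len(sys.argv)>4:
    for p in proj(c,eval(sys.argv[4])): 
        print("expect",p); cv2.drawMarker(im,tuple(int(round(v)) for v in p),(0,0,255),cv2.MARKER_CROSS,10,1)
cv2.imwrite(f'pics/{n}.png',im)
np.savez(n+'.npz',mtx=c['mtx'],R=c['R'],t=c['t'])
E
python3 look.py w2 "[.465,.138,.005]" -68.7 "[[.465,.138,.012]]"
```

```text
d(cm) -0.17 0.03 12.65  jaw-dir -68.8  turn -0.1
expect [314.91526165 237.51077107]
```

View pics/w2.png

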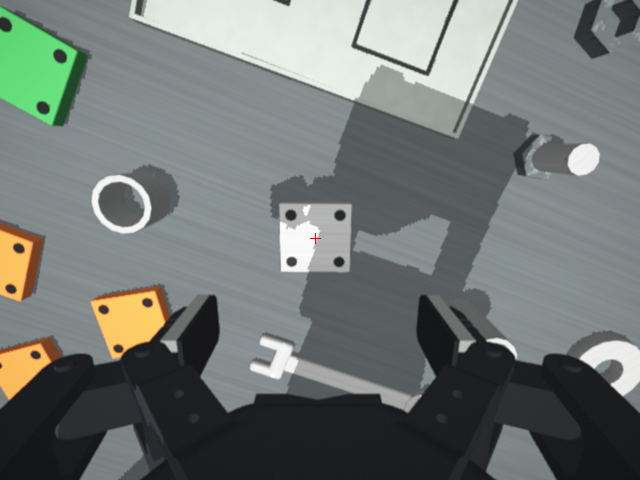

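The wrist view puts the plate centre at (315.5,238), and its projected position was (315,237.5). The plate is also square to the jaws. I descend and grip.

Call:
{"method": "drive_tool", "body": {
  "commands": [
    {"gripper":0,"dx":-0.2,"dy":0,"dz":5,"turn":0},
    {"gripper":0,"dx":-0.2,"dy":0,"dz":9,"turn":0},
    {"gripper":0,"dx":-0.2,"dy":0,"dz":11,"turn":0},
    {"gripper":0,"dx":-0.2,"dy":0,"dz":12,"turn":0},
    {"gripper":0,"dx":-0.2,"dy":0,"dz":12.6,"turn":0},
    {"gripper":0,"dx":-0.2,"dy":0,"dz":12.6,"turn":0},
    {"gripper":0.6,"dx":-0.2,"dy":0,"dz":12.6,"turn":0},
    {"gripper":0.6,"dx":-0.2,"dy":0,"dz":12.6,"turn":0},
    {"gripper":0.6,"dx":-0.2,"dy":0,"dz":12.6,"turn":0},
    {"gripper":0.6,"dx":-0.2,"dy":0,"dz":12.6,"turn":0},
    {"gripper":0.6,"dx":-0.2,"dy":0,"dz":12.6,"turn":0},
    {"gripper":0.6,"dx":-0.2,"dy":0,"dz":12.6,"turn":0}
  ]
}}

```text
time_s: 3.85
eef_pos: [0.4649, 0.1393, 0.0055]
eef_rot: [-0.0, 0.826, -0.564, 0.001]
wrist_force: [-2.5, -0.9, 6.8]
opening: 0.639
```

```bash
python3 look.py w3 "[.465,.138,.005]" -68.7 "[[.465,.138,.012]]"
```

```text
d(cm) 0.12 0.03 0.05  jaw-dir -68.7  turn 0.0
expect [319.34118222 315.90206238]
```

View pics/w3.png

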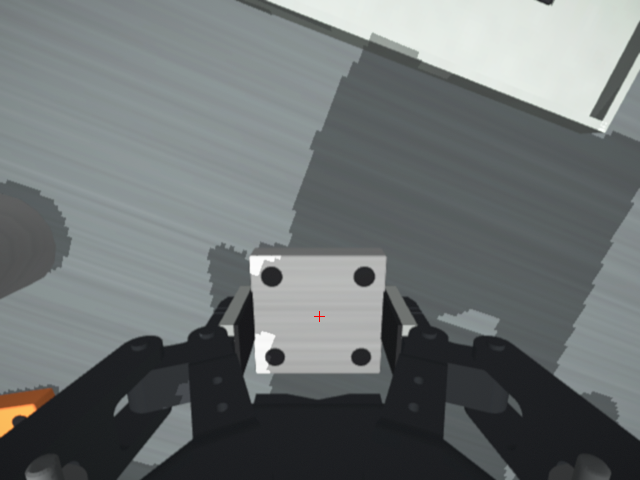

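Opening 0.639 is about 54 mm, so the plate is gripped. I lift it and go above the square.

```bash
python3 -c "
from h import *
print(delta([.6397,.2472,.06],-87.6))"
```

```text
d(cm) -3.69 -20.21 -5.42  jaw-dir -68.7  turn 18.9
```

Call:
{"method": "drive_tool", "body": {
  "commands": [
    {"gripper":0.6,"dx":0,"dy":0,"dz":-3,"turn":0},
    {"gripper":0.6,"dx":0,"dy":0,"dz":-6,"turn":0},
    {"gripper":0.6,"dx":-1,"dy":-5,"dz":-7,"turn":5},
    {"gripper":0.6,"dx":-2,"dy":-10,"dz":-7,"turn":10},
    {"gripper":0.6,"dx":-3,"dy":-15,"dz":-7,"turn":15},
    {"gripper":0.6,"dx":-3.7,"dy":-19,"dz":-7,"turn":18.9},
    {"gripper":0.6,"dx":-3.7,"dy":-20.2,"dz":-7,"turn":18.9},
    {"gripper":0.6,"dx":-3.7,"dy":-20.2,"dz":-5.4,"turn":18.9},
    {"gripper":0.6,"dx":-3.7,"dy":-20.2,"dz":-5.4,"turn":18.9},
    {"gripper":0.6,"dx":-3.7,"dy":-20.2,"dz":-5.4,"turn":18.9},
    {"gripper":0.6,"dx":-3.7,"dy":-20.2,"dz":-5.4,"turn":18.9}
  ]
}}

```text
time_s: 5.28
eef_pos: [0.6387, 0.2468, 0.0588]
eef_rot: [-0.0, 0.722, -0.692, 0.0]
wrist_force: [1.2, 0.2, -3.4]
opening: 0.636
```

```bash
python3 look.py w4 "[.6397,.2472,.010]" -87.6 "[[.6397,.2472,.004]]"
```

```text
d(cm) -0.03 -0.10 4.88  jaw-dir -87.6  turn -0.0
expect [316.304875   264.26699635]
```

View pics/w4.png

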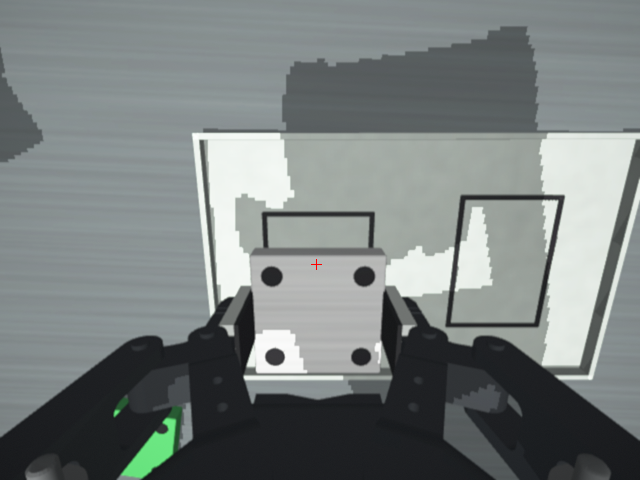

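```bash
python3 -c "
from h import *
c=np.load('w4.npz')
print(world(c,[(264,213.5),(373.5,213.5),(462,197),(563,197),(538,325),(448,325)],.004)*1000)
print(world(c,[(250,252),(384.5,252),(384,373),(253,373)],.0655)*1000)"
```

```text
[[669.46248348 278.54110812   4.        ]
 [672.04614509 215.52151205   4.        ]
 [683.6031643  166.1199577    4.        ]
 [685.95055624 108.81985274   4.        ]
 [604.6259439  105.01171119   4.        ]
 [602.27376449 162.05811153   4.        ]]
[[666.07806399 274.67725917  65.5       ]
 [668.29748402 220.64232998  65.5       ]
 [611.48177941 215.42135328  65.5       ]
 [609.05331132 274.15183169  65.5       ]]
```

Call:
{"method": "drive_tool", "body": {
  "commands": [
    {"gripper":0.6,"dx":0,"dy":-0.1,"dz":2,"turn":0},
    {"gripper":0.6,"dx":0,"dy":-0.1,"dz":3.5,"turn":0},
    {"gripper":0.6,"dx":0,"dy":-0.1,"dz":4.3,"turn":0},
    {"gripper":0.6,"dx":0,"dy":-0.1,"dz":4.6,"turn":0},
    {"gripper":0.6,"dx":0,"dy":-0.1,"dz":4.8,"turn":0},
    {"gripper":0.6,"dx":0,"dy":-0.1,"dz":4.8,"turn":0},
    {"gripper":0.6,"dx":0,"dy":-0.1,"dz":4.8,"turn":0}
  ]
}}

```text
time_s: 6.2
eef_pos: [0.6402, 0.2472, 0.0109]
eef_rot: [-0.0, 0.722, -0.692, 0.0]
wrist_force: [0.0, -0.0, -3.0]
opening: 0.635
```

```bash
python3 look.py w5 "[.6397,.2462,.010]" -87.6 "[[.6397,.246,.016]]"
```

```text
d(cm) 0.10 0.06 0.09  jaw-dir -87.6  turn 0.0
expect [319.33428529 315.17802079]
```

View pics/w5.png

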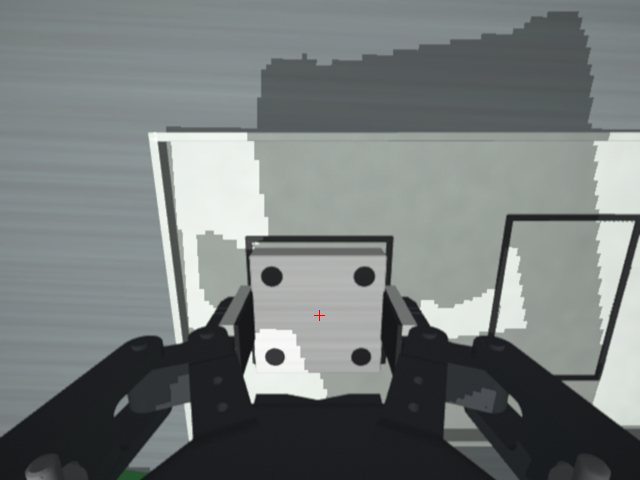

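```bash
python3 -c "
from h import *
c=np.load('w5.npz')
a=world(c,[(248.5,239),(391,239),(509,217),(640,217),(599,378)],.004)*1000;print(a)
print((a[0]+a[1])/2-31*np.array([.9991,.0427,0]))
b=world(c,[(250,252),(384.5,252),(384,373),(253,373)],.0174)*1000;print(b,b[:2].mean(0)-28*np.array([.9991,.0427,0]))
im=cv2.imread('pics/w5.png');cv2.imwrite('pics/w5c.png',cv2.resize(im[220:390,220:420],None,fx=4,fy=4,interpolation=cv2.INTER_CUBIC)[:600])"
```

```text
[[669.08160286 278.38623642   4.        ]
 [671.6685313  215.76335889   4.        ]
 [683.59303733 165.88095907   4.        ]
 [685.92225118 109.42843355   4.        ]
 [604.30345223 104.97784584   4.        ]]
[639.40296708 245.75109765   4.        ]
[[667.50606343 275.14017027  17.4       ]
 [669.74326609 221.02307725  17.4       ]
 [612.86504904 215.78858123  17.4       ]
 [610.41522128 274.59492853  17.4       ]] [640.64986476 246.88602376  17.4       ]
```

View pics/w5c.png

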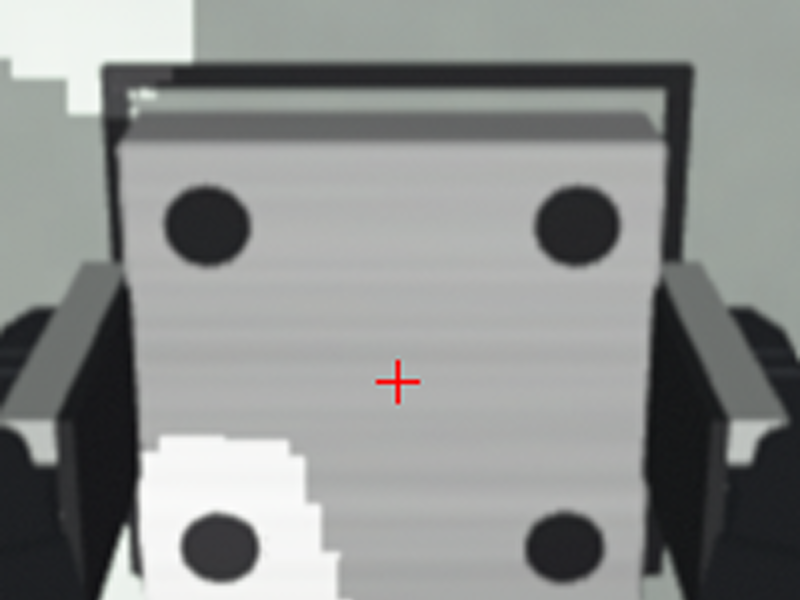

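Call:
{"method": "drive_tool", "body": {
  "commands": [
    {"gripper":0.6,"dx":0.1,"dy":0,"dz":0,"turn":0},
    {"gripper":0.6,"dx":0.1,"dy":0,"dz":0.1,"turn":0},
    {"gripper":0.6,"dx":0.1,"dy":0,"dz":0.1,"turn":0},
    {"gripper":0.2,"dx":0.1,"dy":0,"dz":0.1,"turn":0},
    {"gripper":0.2,"dx":0.1,"dy":0,"dz":0.1,"turn":0},
    {"gripper":0.2,"dx":0.1,"dy":0,"dz":0.1,"turn":0},
    {"gripper":0.2,"dx":0.1,"dy":0,"dz":-2,"turn":0},
    {"gripper":0.2,"dx":0.1,"dy":0,"dz":-6,"turn":0},
    {"gripper":0.0,"dx":0.1,"dy":3,"dz":-11,"turn":0},
    {"gripper":0.0,"dx":0.1,"dy":5,"dz":-14,"turn":0},
    {"gripper":0.0,"dx":0.1,"dy":5,"dz":-14,"turn":0},
    {"gripper":0.0,"dx":0.1,"dy":5,"dz":-14,"turn":0},
    {"gripper":0.0,"dx":0.1,"dy":5,"dz":-14,"turn":0}
  ]
}}

```text
time_s: 7.88
eef_pos: [0.5897, 0.2437, 0.149]
eef_rot: [0.001, 0.722, -0.692, -0.001]
wrist_force: [-0.3, 0.2, -0.3]
opening: 1.0
```

```bash
python3 look.py w6 "[.446,-.307,.13]" -91.1 "[[.6397,.246,.016]]"; python3 -c "
import cv2
im=cv2.imread('pics/w6.png');cv2.imwrite('pics/w6c.png',cv2.resize(im[80:280,200:400],None,fx=4,fy=4,interpolation=cv2.INTER_CUBIC)[:600])"
```

```text
d(cm) 54.43 16.64 1.95  jaw-dir -87.6  turn 3.5
expect [316.7475052  170.99370521]
```

View pics/w6.png

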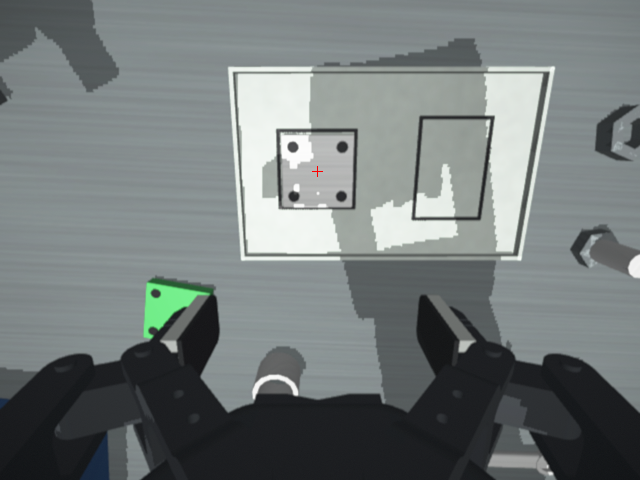

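View pics/w6c.png

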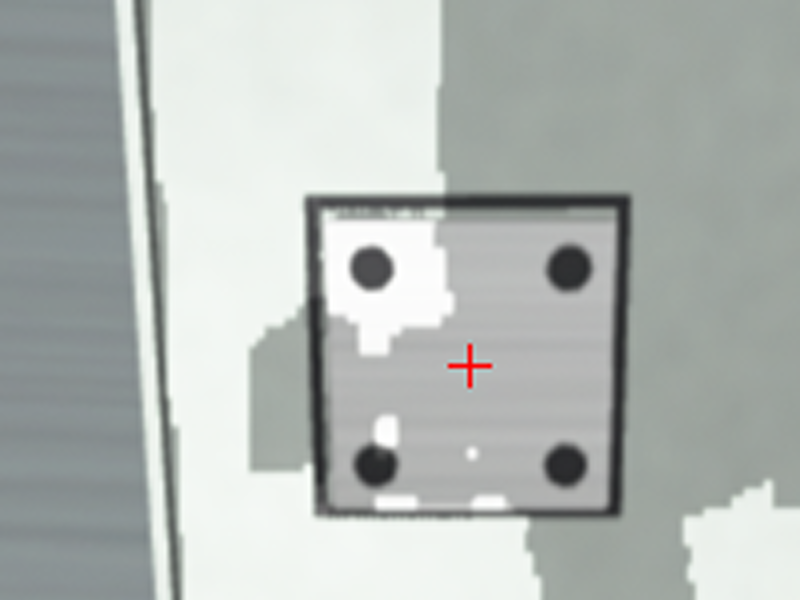

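The plate sits squared inside its outline, with an even black line visible all round. Next is the angle iron.

Call:
{"method": "drive_tool", "body": {
  "commands": [
    {"gripper":0,"dx":54.4,"dy":16.6,"dz":1,"turn":3.9},
    {"gripper":0,"dx":54.4,"dy":16.6,"dz":1,"turn":3.9},
    {"gripper":0,"dx":54.4,"dy":16.6,"dz":1,"turn":3.9},
    {"gripper":0,"dx":54.4,"dy":16.6,"dz":1,"turn":3.9},
    {"gripper":0,"dx":54.4,"dy":16.6,"dz":1,"turn":3.9},
    {"gripper":0,"dx":54.4,"dy":16.6,"dz":1,"turn":3.9},
    {"gripper":0,"dx":54.4,"dy":16.6,"dz":1,"turn":3.9},
    {"gripper":0,"dx":54.4,"dy":16.6,"dz":1,"turn":3.9},
    {"gripper":0,"dx":54.4,"dy":16.6,"dz":1,"turn":3.9},
    {"gripper":0,"dx":54.4,"dy":16.6,"dz":1,"turn":3.9},
    {"gripper":0,"dx":54.4,"dy":16.6,"dz":1,"turn":3.9},
    {"gripper":0,"dx":54.4,"dy":16.6,"dz":1,"turn":3.9},
    {"gripper":0,"dx":54.4,"dy":16.6,"dz":1,"turn":3.9}
  ]
}}

```text
time_s: 9.55
eef_pos: [0.4474, -0.3049, 0.1402]
eef_rot: [0.0, -0.699, 0.716, 0.0]
wrist_force: [0.9, 0.4, -0.5]
opening: 1.0
```

```bash
python3 look.py w7 "[.4454,-.3074,.025]" -91.5 "[[.4454,-.3074,.05]]"; python3 -c "
import cv2
im=cv2.imread('pics/w7.png');cv2.imwrite('pics/w7c.png',cv2.resize(im[160:310,220:420],None,fx=4,fy=4,interpolation=cv2.INTER_CUBIC)[:600])"
```

```text
d(cm) 0.26 0.20 11.52  jaw-dir -91.4  turn 0.1
expect [320.60541547 251.04505491]
```

View pics/w7c.png

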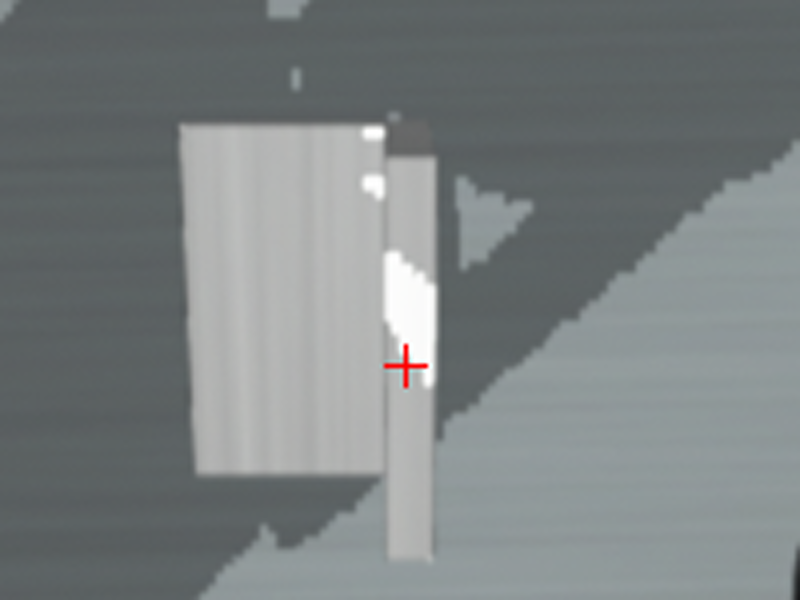

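```bash
python3 -c "
from h import *
c=np.load('w7.npz')
a=world(c,crop([(386,156),(436,156),(434,560),(388,560)],220,160,4),.05)*1000;print(a,a.mean(0))
a=world(c,crop([(180,125),(197,474)],220,160,4),.009)*1000;print(a)
"
```

```text
[[ 482.58565135 -305.20518131   50.        ]
 [ 482.37745055 -313.64032088   50.        ]
 [ 407.75414786 -312.09677539   50.        ]
 [ 407.96027794 -303.63269362   50.        ]] [ 445.16938192 -308.6437428    50.        ]
[[ 483.47129047 -264.15961084    9.        ]
 [ 409.15991602 -262.71802518    9.        ]]
```

Call:
{"method": "drive_tool", "body": {
  "commands": [
    {"gripper":0,"dx":0.35,"dy":0.2,"dz":5,"turn":-0.2},
    {"gripper":0,"dx":0.35,"dy":0.2,"dz":9,"turn":-0.2},
    {"gripper":0,"dx":0.35,"dy":0.2,"dz":11.4,"turn":-0.2},
    {"gripper":0.5,"dx":0.35,"dy":0.2,"dz":11.4,"turn":-0.2},
    {"gripper":0.8,"dx":0.35,"dy":0.2,"dz":11.4,"turn":-0.2},
    {"gripper":1,"dx":0.35,"dy":0.2,"dz":11.4,"turn":-0.2},
    {"gripper":1,"dx":0.35,"dy":0.2,"dz":11.4,"turn":-0.2},
    {"gripper":1,"dx":0.35,"dy":0.2,"dz":11.4,"turn":-0.2},
    {"gripper":1,"dx":0.35,"dy":0.2,"dz":11.4,"turn":-0.2},
    {"gripper":1,"dx":0.35,"dy":0.2,"dz":11.4,"turn":-0.2},
    {"gripper":1,"dx":0.35,"dy":0.2,"dz":11.4,"turn":-0.2},
    {"gripper":1,"dx":0.35,"dy":0.2,"dz":11.4,"turn":-0.2}
  ]
}}

```text
time_s: 11.1
eef_pos: [0.4454, -0.3102, 0.0273]
eef_rot: [0.0, -0.699, 0.715, -0.001]
wrist_force: [-0.5, 1.2, 6.3]
opening: 0.095
```

```bash
python3 look.py w8 "[.644,-.3,.1]" -87.6 "[[.4454,-.3074,.05]]"
```

```text
d(cm) -1.47 -19.84 -7.25  jaw-dir -91.3  turn -3.7
expect [309.09159098 336.4441845 ]
```

View pics/w8.png

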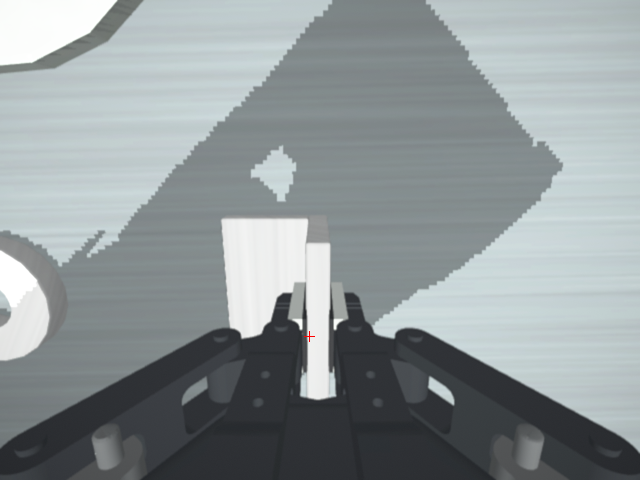

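```bash
python3 -c "
from h import *
c=np.load('w6.npz')
a=world(c,[(420,117.5),(493,117.5),(480,218),(413.5,218)],.004)*1000;print(a,a.mean(0))
h=crop([(371,268),(569,268),(566,465),(376,465)],200,80,4);h=world(c,h,.016)*1000;print(h,h.mean(0))
O=np.array([644.2,135.8])
W=O+[.88,-20.5];print(W)
print(delta([W[0]/1e3,W[1]/1e3,.10],-87.55))
"
```

```text
[[683.38183495 166.51663224   4.        ]
 [685.72003298 109.16071465   4.        ]
 [605.1643722  105.28816609   4.        ]
 [602.85090811 161.95818234   4.        ]] [644.27928706 135.73092383   4.        ]
[[657.34172136 265.49324085  16.        ]
 [658.89511433 227.40311311  16.        ]
 [620.93783145 225.69360235  16.        ]
 [619.38545409 263.73267661  16.        ]] [639.14003031 245.58065823  16.        ]
[645.08 115.3 ]
d(cm) -42.98 -19.01 -7.28  jaw-dir -91.3  turn -3.7
```

Call:
{"method": "drive_tool", "body": {
  "commands": [
    {"gripper":1,"dx":0,"dy":0,"dz":-2,"turn":0},
    {"gripper":1,"dx":0,"dy":0,"dz":-5,"turn":0},
    {"gripper":1,"dx":0,"dy":0,"dz":-9,"turn":0},
    {"gripper":1,"dx":-4,"dy":-1.8,"dz":-10,"turn":-0.5},
    {"gripper":1,"dx":-8,"dy":-3.5,"dz":-10,"turn":-1},
    {"gripper":1,"dx":-12,"dy":-5.3,"dz":-10,"turn":-1.5},
    {"gripper":1,"dx":-16,"dy":-7.1,"dz":-10,"turn":-2},
    {"gripper":1,"dx":-20,"dy":-8.8,"dz":-10,"turn":-2.5},
    {"gripper":1,"dx":-24,"dy":-10.6,"dz":-10,"turn":-3},
    {"gripper":1,"dx":-28,"dy":-12.4,"dz":-10,"turn":-3.7},
    {"gripper":1,"dx":-32,"dy":-14.2,"dz":-10,"turn":-3.7},
    {"gripper":1,"dx":-36,"dy":-16,"dz":-10,"turn":-3.7},
    {"gripper":1,"dx":-40,"dy":-17.7,"dz":-10,"turn":-3.7},
    {"gripper":1,"dx":-42.3,"dy":-18.8,"dz":-9,"turn":-3.7},
    {"gripper":1,"dx":-43,"dy":-19,"dz":-7,"turn":-3.7},
    {"gripper":1,"dx":-43,"dy":-19,"dz":-5,"turn":-3.7},
    {"gripper":1,"dx":-43,"dy":-19,"dz":-3,"turn":-3.7},
    {"gripper":1,"dx":-43,"dy":-19,"dz":-2,"turn":-3.7},
    {"gripper":1,"dx":-43,"dy":-19,"dz":-2,"turn":-3.7},
    {"gripper":1,"dx":-43,"dy":-19,"dz":-2,"turn":-3.7}
  ]
}}

```text
time_s: 13.65
eef_pos: [0.6452, 0.1154, 0.0471]
eef_rot: [-0.001, 0.722, -0.692, 0.001]
wrist_force: [0.3, 0.9, -4.4]
opening: 0.092
```

```bash
python3 look.py w9 "[.64508,.1153,.0315]" -87.55 "[[.64508,.1153,.05+.017]]"
```

```text
d(cm) 0.01 0.02 1.56  jaw-dir -87.6  turn -0.1
expect [316.56412557 332.62947765]
```

View pics/w9.png

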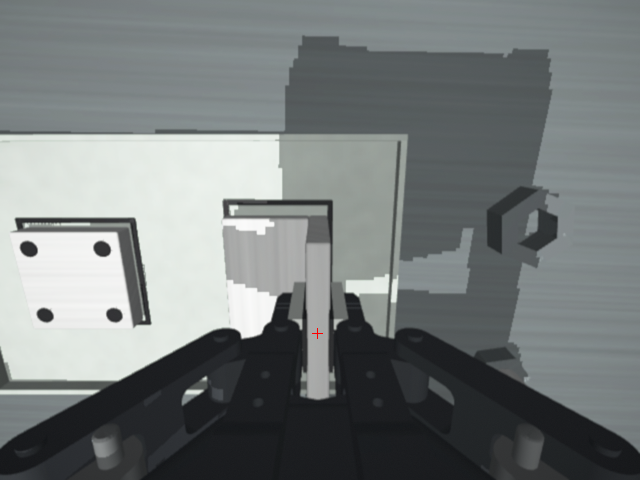

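Call:
{"method": "drive_tool", "body": {
  "commands": [
    {"gripper":1,"dx":0,"dy":0,"dz":0.8,"turn":0},
    {"gripper":1,"dx":0,"dy":0,"dz":1.3,"turn":0},
    {"gripper":1,"dx":0,"dy":0,"dz":1.4,"turn":0},
    {"gripper":1,"dx":0,"dy":0,"dz":1.4,"turn":0}
  ]
}}

```text
time_s: 14.2
eef_pos: [0.6444, 0.1157, 0.0321]
eef_rot: [0.0, 0.722, -0.692, -0.0]
wrist_force: [0.3, 0.4, -4.5]
opening: 0.093
```

```bash
python3 look.py w10 "[.64508,.1153,.0315]" -87.55 ;python3 -c "
import cv2
im=cv2.imread('pics/w10.png');cv2.imwrite('pics/w10c.png',cv2.resize(im[200:400,200:400],None,fx=4,fy=4,interpolation=cv2.INTER_CUBIC)[:600])"
```

```text
d(cm) 0.05 -0.07 0.06  jaw-dir -87.6  turn -0.0
```

View pics/w10c.png

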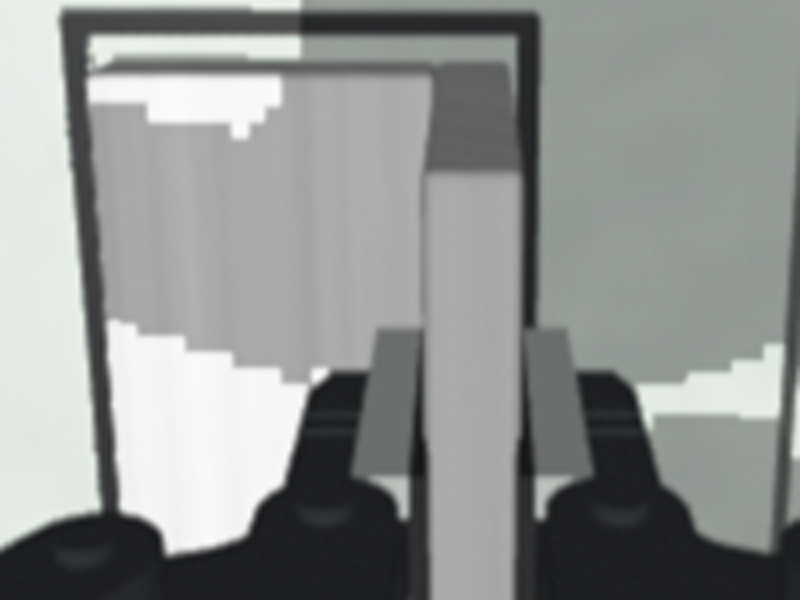

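Call:
{"method": "drive_tool", "body": {
  "commands": [
    {"gripper":1,"dx":-0.05,"dy":-0.05,"dz":0,"turn":0},
    {"gripper":1,"dx":-0.05,"dy":-0.05,"dz":0.1,"turn":0},
    {"gripper":1,"dx":-0.05,"dy":-0.05,"dz":0.1,"turn":0},
    {"gripper":0.6,"dx":-0.05,"dy":-0.05,"dz":0.1,"turn":0},
    {"gripper":0.6,"dx":-0.05,"dy":-0.05,"dz":0.1,"turn":0},
    {"gripper":0.6,"dx":-0.05,"dy":-0.05,"dz":0.1,"turn":0},
    {"gripper":0.6,"dx":-0.05,"dy":-0.05,"dz":-3,"turn":0},
    {"gripper":0.6,"dx":-0.05,"dy":-0.05,"dz":-7,"turn":0},
    {"gripper":0.3,"dx":-0.05,"dy":3,"dz":-10,"turn":0},
    {"gripper":0,"dx":-0.05,"dy":7,"dz":-12,"turn":0},
    {"gripper":0,"dx":-0.05,"dy":7,"dz":-12,"turn":0},
    {"gripper":0,"dx":-0.05,"dy":7,"dz":-12,"turn":0},
    {"gripper":0,"dx":-0.05,"dy":7,"dz":-12,"turn":0}
  ]
}}

```text
time_s: 15.88
eef_pos: [0.5751, 0.1131, 0.1517]
eef_rot: [0.0, 0.722, -0.692, -0.0]
wrist_force: [0.5, 0.9, -0.4]
opening: 1.001
```

```bash
python3 look.py w11 "[.4415,-.004,.14]" -87.6
```

```text
d(cm) 11.15 13.84 1.18  jaw-dir -87.6  turn -0.0
```

View pics/w11.png

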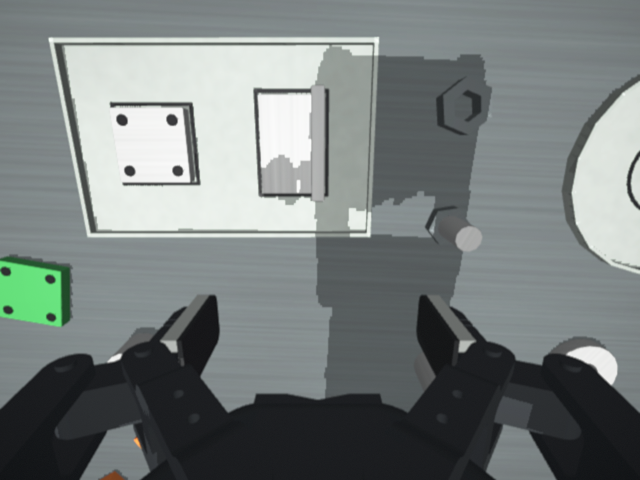

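The angle is in its outline, parallel to it. Next is the long tube.

Call:
{"method": "drive_tool", "body": {
  "commands": [
    {"gripper":0,"dx":11.1,"dy":13.8,"dz":0,"turn":0},
    {"gripper":0,"dx":11.1,"dy":13.8,"dz":0,"turn":0},
    {"gripper":0,"dx":11.1,"dy":13.8,"dz":0,"turn":0},
    {"gripper":0,"dx":11.1,"dy":13.8,"dz":0,"turn":0},
    {"gripper":0,"dx":11.1,"dy":13.8,"dz":0,"turn":0},
    {"gripper":0,"dx":11.1,"dy":13.8,"dz":0,"turn":0},
    {"gripper":0,"dx":11.1,"dy":13.8,"dz":0,"turn":0}
  ]
}}

```text
time_s: 16.8
eef_pos: [0.4419, -0.0029, 0.1522]
eef_rot: [0.0, 0.722, -0.692, -0.0]
wrist_force: [0.2, -0.6, -0.5]
opening: 0.999
```

```bash
python3 look.py w12 "[.4415,-.004,.036]" -87.6 "[[.4415,-.004,.064]]";python3 -c "
import cv2
im=cv2.imread('pics/w12.png');cv2.imwrite('pics/w12c.png',cv2.resize(im[180:330,220:420],None,fx=4,fy=4,interpolation=cv2.INTER_CUBIC)[:600])"
```

```text
d(cm) 0.11 0.05 11.62  jaw-dir -87.5  turn 0.1
expect [318.58018178 249.83703718]
```

View pics/w12c.png

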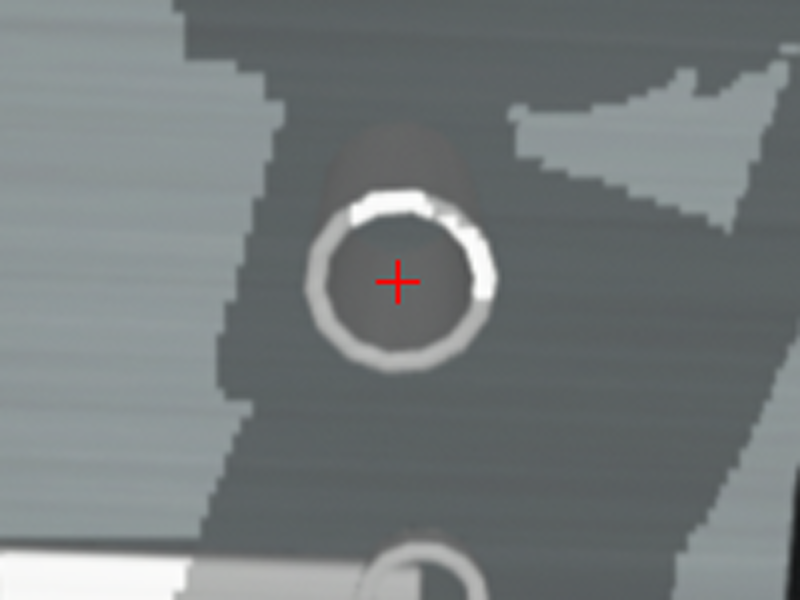

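Call:
{"method": "drive_tool", "body": {
  "commands": [
    {"gripper":0,"dx":0.18,"dy":0.05,"dz":5,"turn":0},
    {"gripper":0,"dx":0.18,"dy":0.05,"dz":9,"turn":0},
    {"gripper":0,"dx":0.18,"dy":0.05,"dz":12,"turn":0},
    {"gripper":0,"dx":0.18,"dy":0.05,"dz":12,"turn":0},
    {"gripper":0.5,"dx":0.18,"dy":0.05,"dz":12,"turn":0},
    {"gripper":0.9,"dx":0.18,"dy":0.05,"dz":12,"turn":0},
    {"gripper":0.9,"dx":0.18,"dy":0.05,"dz":12,"turn":0},
    {"gripper":0.9,"dx":0.18,"dy":0.05,"dz":12,"turn":0},
    {"gripper":0.9,"dx":0.18,"dy":0.05,"dz":12,"turn":0},
    {"gripper":0.9,"dx":0.18,"dy":0.05,"dz":12,"turn":0}
  ]
}}

```text
time_s: 18.1
eef_pos: [0.4419, -0.0055, 0.0336]
eef_rot: [-0.001, 0.722, -0.692, 0.001]
wrist_force: [-1.4, 0.1, 6.4]
opening: 0.384
```

```bash
python3 look.py w13 "[.6392,.2460,.09]" -87.6 "[[.4415,-.004,.064]]"
```

```text
d(cm) -24.30 -20.78 -5.61  jaw-dir -87.6  turn 0.0
expect [312.04290557 348.90308292]
```

View pics/w13.png

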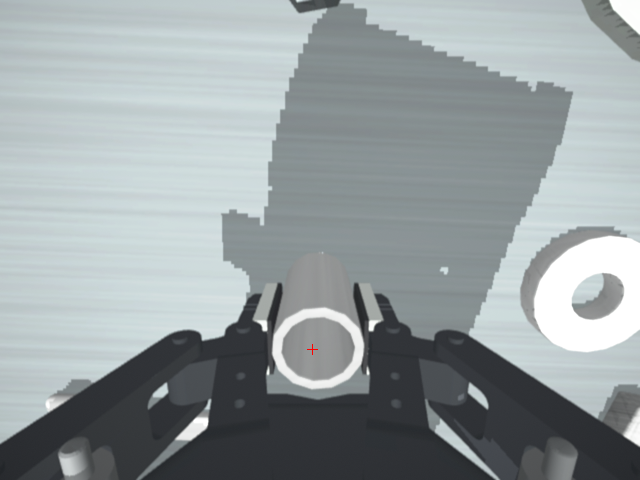

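Call:
{"method": "drive_tool", "body": {
  "commands": [
    {"gripper":0.9,"dx":0,"dy":0,"dz":-2,"turn":0},
    {"gripper":0.9,"dx":0,"dy":0,"dz":-5,"turn":0},
    {"gripper":0.9,"dx":-3,"dy":-2.6,"dz":-8,"turn":0},
    {"gripper":0.9,"dx":-6,"dy":-5.2,"dz":-9,"turn":0},
    {"gripper":0.9,"dx":-9,"dy":-7.7,"dz":-9,"turn":0},
    {"gripper":0.9,"dx":-12,"dy":-10.3,"dz":-9,"turn":0},
    {"gripper":0.9,"dx":-15,"dy":-12.8,"dz":-9,"turn":0},
    {"gripper":0.9,"dx":-18,"dy":-15.4,"dz":-9,"turn":0},
    {"gripper":0.9,"dx":-21,"dy":-18,"dz":-9,"turn":0},
    {"gripper":0.9,"dx":-23.3,"dy":-20,"dz":-8,"turn":0},
    {"gripper":0.9,"dx":-24.2,"dy":-20.8,"dz":-6,"turn":0},
    {"gripper":0.9,"dx":-24.2,"dy":-20.8,"dz":-4,"turn":0},
    {"gripper":0.9,"dx":-24.2,"dy":-20.8,"dz":-4,"turn":0},
    {"gripper":0.9,"dx":-24.2,"dy":-20.8,"dz":-4,"turn":0},
    {"gripper":0.9,"dx":-24.2,"dy":-20.8,"dz":-4,"turn":0}
  ]
}}

```text
time_s: 20.02
eef_pos: [0.6392, 0.245, 0.0736]
eef_rot: [-0.001, 0.722, -0.692, 0.001]
wrist_force: [0.5, -0.9, -0.5]
opening: 0.381
```

```bash
python3 look.py w14 "[.6392,.2460,.050]" -87.6
```

```text
d(cm) -0.10 0.00 2.36  jaw-dir -87.6  turn -0.0
```

View pics/w14.png

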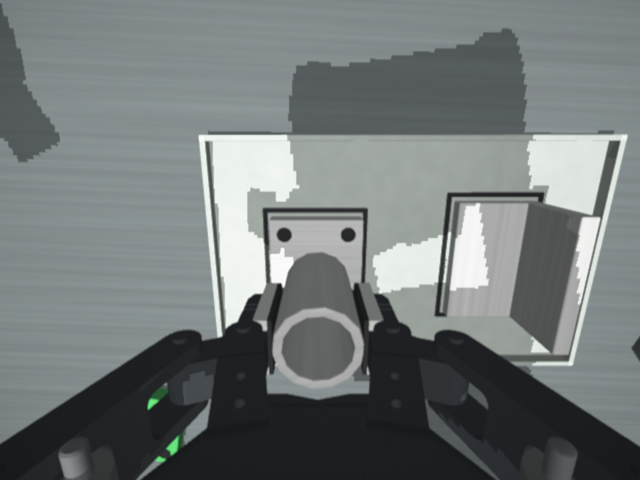

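```bash
python3 -c "
from h import *
c=np.load('w14.npz')
h=world(c,[(284.5,235),(348,235)],.016)*1000;print(h,h.mean(0)-19*np.array([.9991,.0427,0]))
print(world(c,[(318,348)],.104)*1000, tool()[0])
"
```

```text
[[656.93063683 264.97993205  16.        ]
 [658.47006753 227.20354288  16.        ]] [638.71745218 245.28043746  16.        ]
[[639.24976308 244.33318528 104.        ]] [0.63921861 0.24505469 0.07359427]
```

Call:
{"method": "drive_tool", "body": {
  "commands": [
    {"gripper":0.9,"dx":-0.05,"dy":0,"dz":1.2,"turn":0},
    {"gripper":0.9,"dx":-0.05,"dy":0,"dz":2,"turn":0},
    {"gripper":0.9,"dx":-0.05,"dy":0,"dz":2.3,"turn":0},
    {"gripper":0.9,"dx":-0.05,"dy":0,"dz":2.3,"turn":0}
  ]
}}

```text
time_s: 20.58
eef_pos: [0.6381, 0.2457, 0.0498]
eef_rot: [0.001, 0.722, -0.692, -0.0]
wrist_force: [-4.5, -0.9, 5.6]
opening: 0.38
```

```bash
python3 look.py w15 "[.6392,.2460,.0496]" -87.6; python3 -c "
import cv2
im=cv2.imread('pics/w15.png');cv2.imwrite('pics/w15c.png',cv2.resize(im[200:400,220:420],None,fx=4,fy=4,interpolation=cv2.INTER_CUBIC)[:600])"
```

```text
d(cm) -0.03 -0.11 0.02  jaw-dir -87.6  turn 0.0
```

View pics/w15c.png

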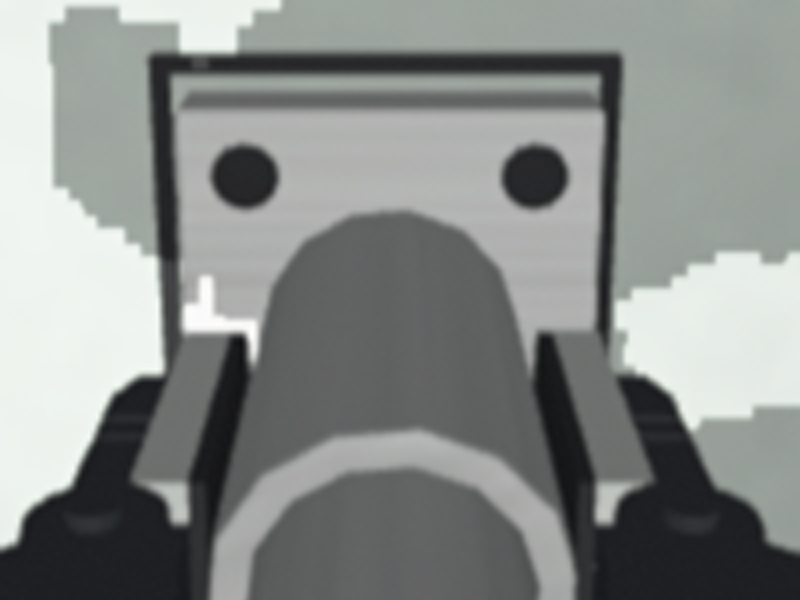

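```bash
python3 -c "
from h import *
c=np.load('w15.npz')
a=world(c,crop([(245,177),(535,177),(398,210),(178,108),(605,108)],220,200,4),.016)*1000;print(a)
u=np.array([.9991,.0427,0])
print(a[:2].mean(0)-19*u, a[3:].mean(0)-28*u, a[2]-17*u)
print(world(c,crop([(182,92),(602,92)],220,200,4),.004)*1000-28*u)
"
```

```text
[[657.17368103 265.34922345  16.        ]
 [658.74709537 227.3001938   16.        ]
 [653.45615846 245.08101558  16.        ]
 [666.13135213 274.11529594  16.        ]
 [668.41382524 218.90908429  16.        ]]
[638.9774882  245.51340863  16.        ] [639.29778868 245.31659011  16.        ] [636.47145846 244.35511558  16.        ]
[[637.4811853  274.21171766   4.        ]
 [639.8779263  216.23922009   4.        ]]
```

Call:
{"method": "drive_tool", "body": {
  "commands": [
    {"gripper":0.9,"dx":0,"dy":0,"dz":-0.3,"turn":0},
    {"gripper":0.9,"dx":-0.08,"dy":-0.2,"dz":-0.3,"turn":0},
    {"gripper":0.9,"dx":-0.08,"dy":-0.2,"dz":-0.2,"turn":0},
    {"gripper":0.9,"dx":-0.08,"dy":-0.2,"dz":-0.2,"turn":0}
  ]
}}

```text
time_s: 21.12
eef_pos: [0.6403, 0.2466, 0.0508]
eef_rot: [0.0, 0.722, -0.692, -0.0]
wrist_force: [-0.2, -0.3, -1.7]
opening: 0.383
```

```bash
python3 look.py w16 "[.6392,.2460,.0496]" -87.6; python3 -c "
import cv2
im=cv2.imread('pics/w16.png');cv2.imwrite('pics/w16c.png',cv2.resize(im[200:400,220:420],None,fx=4,fy=4,interpolation=cv2.INTER_CUBIC)[:600])"
```

```text
d(cm) 0.06 0.11 0.12  jaw-dir -87.6  turn 0.0
```

View pics/w16c.png

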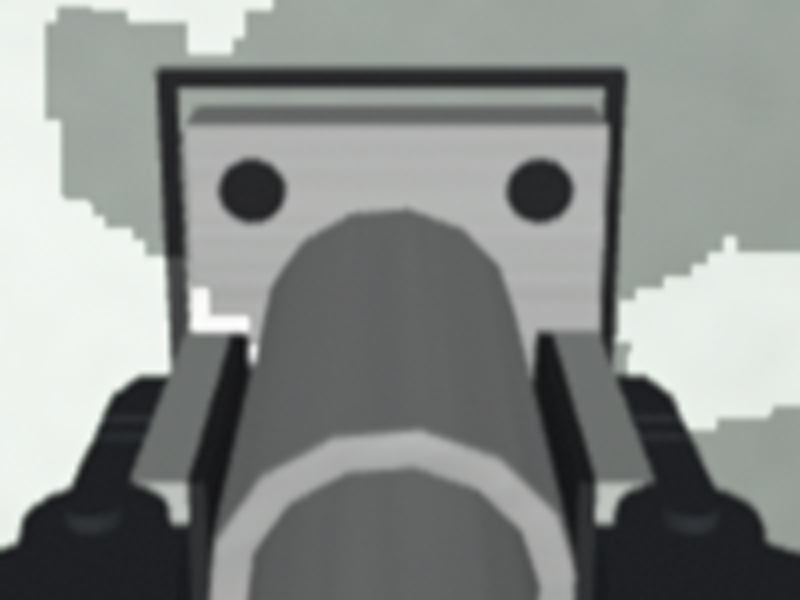

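```bash
python3 -c "
from h import *
c=np.load('w16.npz')
u=np.array([.9991,.0427,0])
a=world(c,crop([(252,190),(540,190),(189,124),(609,124)],220,200,4),.016)*1000
print(a[:2].mean(0)-19*u, a[2:].mean(0)-28*u)
print(world(c,crop([(401,209)],220,200,4),.0172)*1000-17*u, world(c,crop([(401,209)],220,200,4),.0175)*1000-17*u)
"
```

```text
[639.11602489 245.53020457  16.        ] [639.14861544 245.13336478  16.        ]
[[638.88630533 244.86316861  17.2       ]] [[638.98267639 244.86917461  17.5       ]]
```

Call:
{"method": "drive_tool", "body": {
  "commands": [
    {"gripper":0.9,"dx":-0.05,"dy":0,"dz":0.1,"turn":0},
    {"gripper":0.9,"dx":-0.05,"dy":0,"dz":0.1,"turn":0},
    {"gripper":0.9,"dx":-0.05,"dy":0,"dz":0.1,"turn":0},
    {"gripper":0.4,"dx":-0.05,"dy":0,"dz":0.1,"turn":0},
    {"gripper":0.4,"dx":-0.05,"dy":0,"dz":0.1,"turn":0},
    {"gripper":0.4,"dx":-0.05,"dy":0,"dz":0.1,"turn":0},
    {"gripper":0.3,"dx":-0.05,"dy":0,"dz":0.1,"turn":0},
    {"gripper":0.3,"dx":-0.05,"dy":0,"dz":-3,"turn":0},
    {"gripper":0.3,"dx":-0.05,"dy":0,"dz":-7,"turn":0},
    {"gripper":0,"dx":-0.05,"dy":2,"dz":-10,"turn":0},
    {"gripper":0,"dx":-0.05,"dy":6,"dz":-12,"turn":0},
    {"gripper":0,"dx":-0.05,"dy":6,"dz":-12,"turn":0},
    {"gripper":0,"dx":-0.05,"dy":6,"dz":-12,"turn":0}
  ]
}}

```text
time_s: 22.8
eef_pos: [0.581, 0.2447, 0.1713]
eef_rot: [-0.0, 0.722, -0.692, 0.0]
wrist_force: [0.5, 0.3, 0.1]
opening: 0.997
```

```bash
python3 look.py w17 "[.4448,-.1465,.15]" -87.6; python3 -c "
from bench import ctrl
import cv2
t=ctrl.camera('top')['image'][:,:,::-1];cv2.imwrite('pics/t1.png',t)"
```

```text
d(cm) 38.51 15.25 2.12  jaw-dir -87.6  turn 0.0
```

View pics/w17.png

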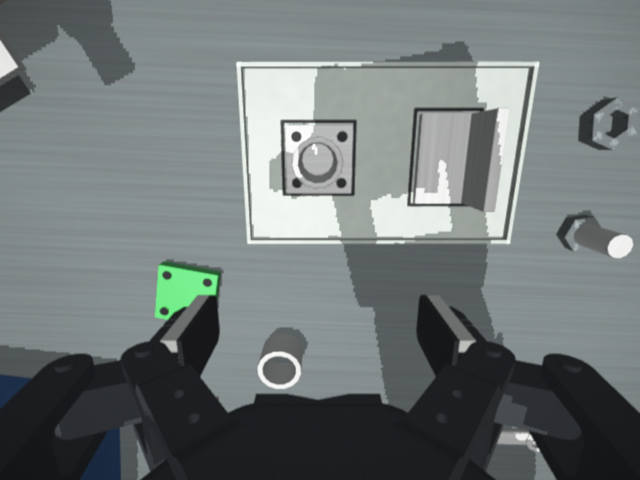

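The tube stands on the middle of the plate, so the railing-post kit looks done. Next is the flange.

Call:
{"method": "drive_tool", "body": {
  "commands": [
    {"gripper":0,"dx":38.5,"dy":15.2,"dz":0,"turn":0},
    {"gripper":0,"dx":38.5,"dy":15.2,"dz":0,"turn":0},
    {"gripper":0,"dx":38.5,"dy":15.2,"dz":0,"turn":0},
    {"gripper":0,"dx":38.5,"dy":15.2,"dz":0,"turn":0},
    {"gripper":0,"dx":38.5,"dy":15.2,"dz":0,"turn":0},
    {"gripper":0,"dx":38.5,"dy":15.2,"dz":0,"turn":0},
    {"gripper":0,"dx":38.5,"dy":15.2,"dz":3,"turn":0},
    {"gripper":0,"dx":38.5,"dy":15.2,"dz":5,"turn":0},
    {"gripper":0,"dx":38.5,"dy":15.2,"dz":5,"turn":0},
    {"gripper":0,"dx":38.5,"dy":15.2,"dz":5,"turn":0},
    {"gripper":0,"dx":38.5,"dy":15.2,"dz":5,"turn":0}
  ]
}}

```text
time_s: 24.28
eef_pos: [0.4457, -0.1464, 0.1222]
eef_rot: [-0.0, 0.722, -0.692, 0.001]
wrist_force: [0.1, 0.2, -1.2]
opening: 1.001
```

```bash
python3 look.py w18 "[.4448,-.1465,.006]" -87.6 "[[.4448,-.1465,.014]]"; python3 -c "
import cv2
im=cv2.imread('pics/w18.png');cv2.imwrite('pics/w18c.png',cv2.resize(im[150:300,220:420],None,fx=4,fy=4,interpolation=cv2.INTER_CUBIC)[:600])"
```

```text
d(cm) 0.00 0.11 11.62  jaw-dir -87.5  turn 0.1
expect [317.04934768 242.67086945]
```

View pics/w18c.png

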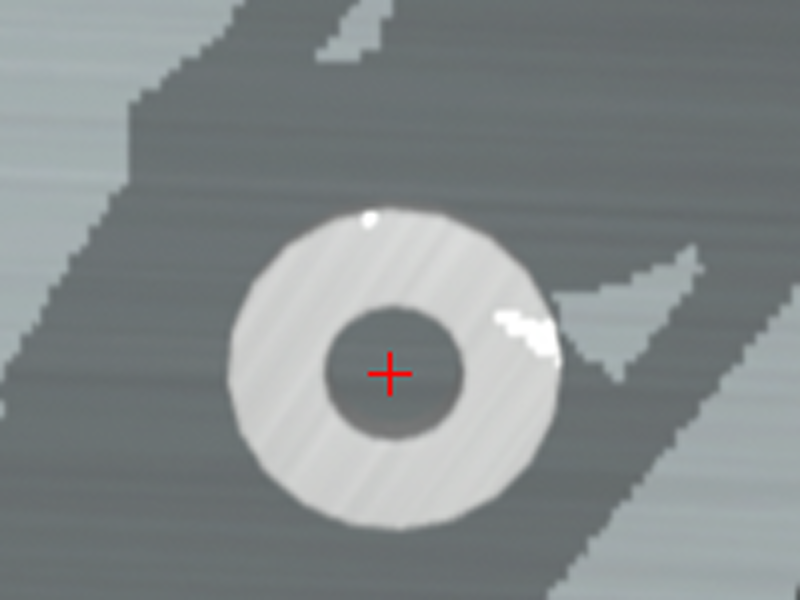

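Call:
{"method": "drive_tool", "body": {
  "commands": [
    {"gripper":0,"dx":0.1,"dy":0.05,"dz":5,"turn":0},
    {"gripper":0,"dx":0.1,"dy":0.05,"dz":9,"turn":0},
    {"gripper":0,"dx":0.1,"dy":0.05,"dz":11,"turn":0},
    {"gripper":0,"dx":0.1,"dy":0.05,"dz":11.7,"turn":0},
    {"gripper":0,"dx":0.1,"dy":0.05,"dz":11.7,"turn":0},
    {"gripper":0.5,"dx":0.1,"dy":0.05,"dz":11.7,"turn":0},
    {"gripper":0.5,"dx":0.1,"dy":0.05,"dz":11.7,"turn":0},
    {"gripper":0.5,"dx":0.1,"dy":0.05,"dz":11.7,"turn":0},
    {"gripper":0.5,"dx":0.1,"dy":0.05,"dz":11.7,"turn":0},
    {"gripper":0.5,"dx":0.1,"dy":0.05,"dz":11.7,"turn":0}
  ]
}}

```text
time_s: 25.58
eef_pos: [0.4454, -0.1479, 0.006]
eef_rot: [-0.0, 0.722, -0.692, 0.001]
wrist_force: [-3.2, 1.7, 8.6]
opening: 0.711
```

```bash
python3 look.py w19 "[.6361,-.178,.05]" -87.6
```

```text
d(cm) 3.82 -18.94 -4.36  jaw-dir -87.6  turn 0.0
```

View pics/w19.png

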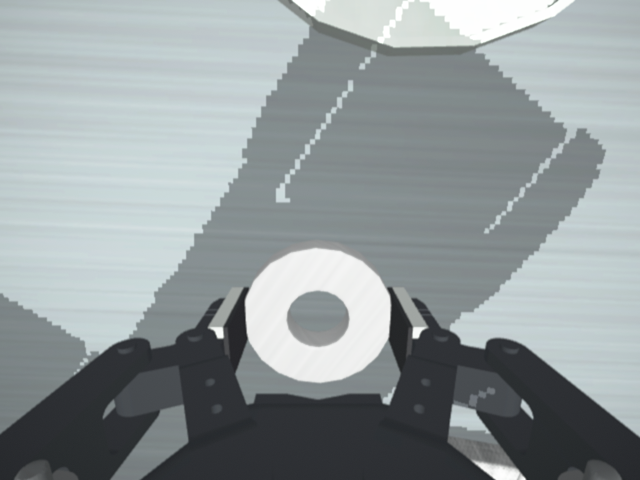

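Call:
{"method": "drive_tool", "body": {
  "commands": [
    {"gripper":0.5,"dx":0,"dy":0,"dz":-2,"turn":0},
    {"gripper":0.5,"dx":0,"dy":0,"dz":-5,"turn":0},
    {"gripper":0.5,"dx":0.8,"dy":-4,"dz":-6,"turn":0},
    {"gripper":0.5,"dx":1.6,"dy":-8,"dz":-6,"turn":0},
    {"gripper":0.5,"dx":2.4,"dy":-12,"dz":-6,"turn":0},
    {"gripper":0.5,"dx":3.2,"dy":-16,"dz":-6,"turn":0},
    {"gripper":0.5,"dx":3.7,"dy":-18.4,"dz":-5,"turn":0},
    {"gripper":0.5,"dx":3.8,"dy":-18.9,"dz":-4.4,"turn":0},
    {"gripper":0.5,"dx":3.8,"dy":-18.9,"dz":-4.4,"turn":0},
    {"gripper":0.5,"dx":3.8,"dy":-18.9,"dz":-4.4,"turn":0},
    {"gripper":0.5,"dx":3.8,"dy":-18.9,"dz":-4.4,"turn":0}
  ]
}}

```text
time_s: 27.0
eef_pos: [0.6344, -0.1775, 0.0488]
eef_rot: [-0.0, 0.722, -0.692, 0.0]
wrist_force: [0.3, -0.3, -2.8]
opening: 0.711
```

```bash
python3 look.py w20 "[.6361,-.178,.01]" -87.6
```

```text
d(cm) 0.06 -0.17 3.88  jaw-dir -87.6  turn -0.0
```

View pics/w20.png

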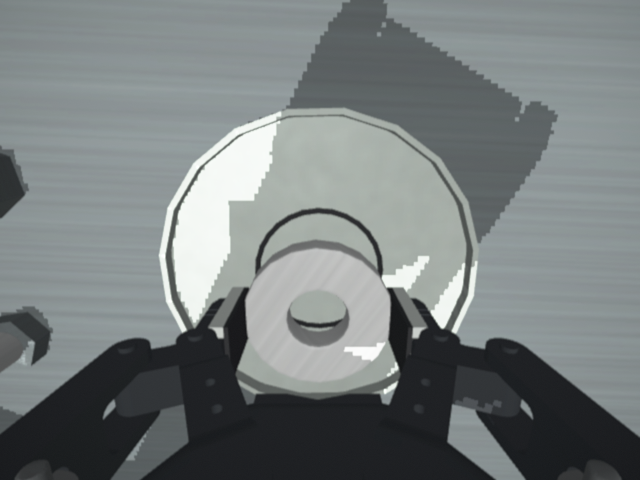

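```bash
python3 -c "
from h import *
c=np.load('w20.npz')
a=world(c,[(320,210.5),(318,326),(257,265),(381.5,265)],.004)*1000
print(a,a[:2].mean(0),a[2:].mean(0))
print(world(c,[(246,313),(390,313),(318,243),(318,384)],.0588)*1000)
"
```

```text
[[ 670.00874292 -177.77917446    4.        ]
 [ 599.54694891 -179.59472504    4.        ]
 [ 637.07352553 -143.23997272    4.        ]
 [ 639.9826338  -214.15543618    4.        ]] [ 634.77784591 -178.68694975    4.        ] [ 638.52807967 -178.69770445    4.        ]
[[ 636.18642354 -148.24205017   58.8       ]
 [ 638.63100683 -207.72621611   58.8       ]
 [ 667.53024475 -176.74537192   58.8       ]
 [ 602.68020486 -179.41906914   58.8       ]]
```

Call:
{"method": "drive_tool", "body": {
  "commands": [
    {"gripper":0.5,"dx":0.05,"dy":-0.05,"dz":2,"turn":0},
    {"gripper":0.5,"dx":0.05,"dy":-0.05,"dz":3,"turn":0},
    {"gripper":0.5,"dx":0.05,"dy":-0.05,"dz":3.6,"turn":0},
    {"gripper":0.5,"dx":0.05,"dy":-0.05,"dz":3.7,"turn":0},
    {"gripper":0.5,"dx":0.05,"dy":-0.05,"dz":3.7,"turn":0}
  ]
}}

```text
time_s: 27.68
eef_pos: [0.6355, -0.178, 0.0113]
eef_rot: [-0.0, 0.722, -0.692, 0.0]
wrist_force: [-0.2, 0.0, -2.1]
opening: 0.712
```

```bash
python3 look.py w21 "[.6352,-.1786,.01]" -87.6; python3 -c "
import cv2
im=cv2.imread('pics/w21.png');cv2.imwrite('pics/w21c.png',cv2.resize(im[220:400,220:420],None,fx=4,fy=4,interpolation=cv2.INTER_CUBIC)[:600])"
```

```text
d(cm) 0.06 0.03 0.13  jaw-dir -87.6  turn 0.0
```

View pics/w21c.png

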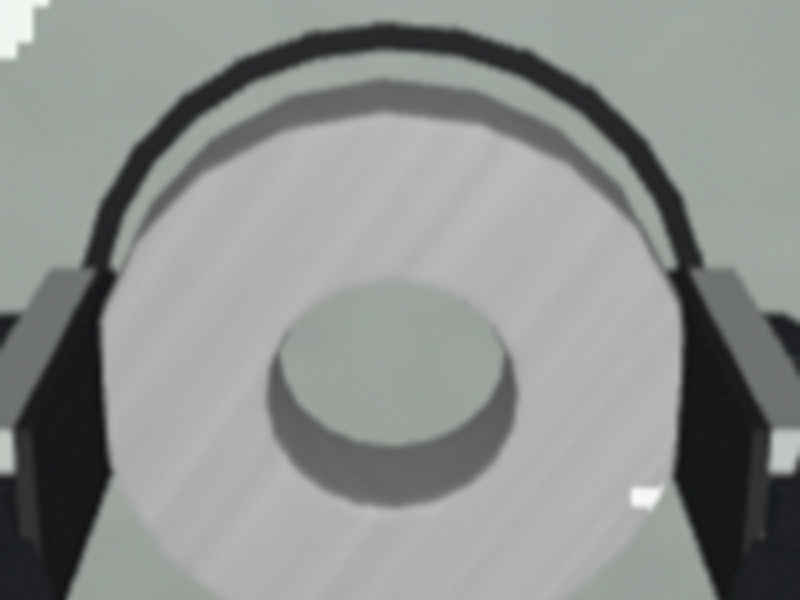

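```bash
python3 -c "
from h import *
c=np.load('w21.npz')
a=world(c,crop([(390,38)],220,220,4),.004)*1000; b=world(c,crop([(388,80)],220,220,4),.0053)*1000
print(a,b,a-b)
im=world(c,crop([(95,240),(690,240)],220,220,4),.004)*1000;print(im.mean(0))
"
```

```text
[[ 669.89203549 -176.82552358    4.        ]] [[ 665.48029724 -176.78868352    5.3       ]] [[ 4.41173826 -0.03684006 -1.3       ]]
[ 646.16572042 -178.07442716    4.        ]
```

Call:
{"method": "drive_tool", "body": {
  "commands": [
    {"gripper":0.5,"dx":0.05,"dy":-0.1,"dz":0,"turn":0},
    {"gripper":0.5,"dx":0.05,"dy":-0.1,"dz":0.1,"turn":0},
    {"gripper":0.5,"dx":0.05,"dy":-0.1,"dz":0.1,"turn":0},
    {"gripper":0.2,"dx":0.05,"dy":-0.1,"dz":0.1,"turn":0},
    {"gripper":0.1,"dx":0.05,"dy":-0.1,"dz":0.1,"turn":0},
    {"gripper":0.1,"dx":0.05,"dy":-0.1,"dz":0.1,"turn":0},
    {"gripper":0.1,"dx":0.05,"dy":-0.1,"dz":-2,"turn":0},
    {"gripper":0,"dx":0.05,"dy":0,"dz":-6,"turn":0},
    {"gripper":0,"dx":0.05,"dy":3,"dz":-10,"turn":0},
    {"gripper":0,"dx":0.05,"dy":5,"dz":-12,"turn":0},
    {"gripper":0,"dx":0.05,"dy":5,"dz":-12,"turn":0},
    {"gripper":0,"dx":0.05,"dy":5,"dz":-12,"turn":0},
    {"gripper":0,"dx":0.05,"dy":5,"dz":-12,"turn":0}
  ]
}}

```text
time_s: 29.35
eef_pos: [0.5854, -0.1802, 0.1302]
eef_rot: [0.0, 0.722, -0.692, -0.001]
wrist_force: [-0.0, -0.5, 0.0]
opening: 1.003
```

```bash
python3 look.py w22 "[.4438,.2755,.15]" -87.6 "[[.6353,-.1786,.018]]"; python3 -c "
import cv2
im=cv2.imread('pics/w22.png');cv2.imwrite('pics/w22c.png',cv2.resize(im[100:250,220:420],None,fx=4,fy=4,interpolation=cv2.INTER_CUBIC)[:600])"
```

```text
d(cm) -46.13 12.23 -1.92  jaw-dir -87.6  turn 0.0
expect [317.79566759 173.4673716 ]
```

View pics/w22c.png

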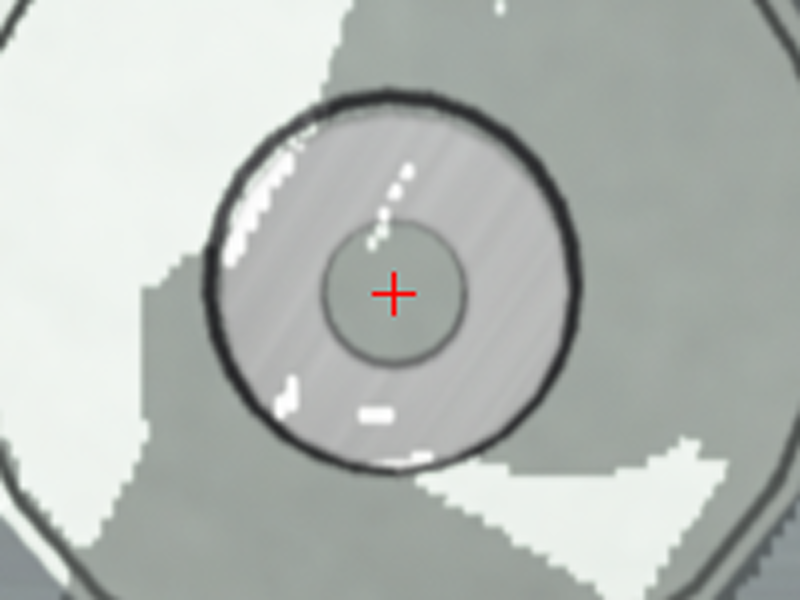

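The flange is centred in the ring. Next is the collar.

Call:
{"method": "drive_tool", "body": {
  "commands": [
    {"gripper":0,"dx":-46.1,"dy":12.2,"dz":-1,"turn":0},
    {"gripper":0,"dx":-46.1,"dy":12.2,"dz":-1,"turn":0},
    {"gripper":0,"dx":-46.1,"dy":12.2,"dz":-1,"turn":0},
    {"gripper":0,"dx":-46.1,"dy":12.2,"dz":-1,"turn":0},
    {"gripper":0,"dx":-46.1,"dy":12.2,"dz":-1,"turn":0},
    {"gripper":0,"dx":-46.1,"dy":12.2,"dz":-1,"turn":0},
    {"gripper":0,"dx":-46.1,"dy":12.2,"dz":-1,"turn":0},
    {"gripper":0,"dx":-46.1,"dy":12.2,"dz":-1,"turn":0},
    {"gripper":0,"dx":-46.1,"dy":12.2,"dz":-1,"turn":0},
    {"gripper":0,"dx":-46.1,"dy":12.2,"dz":-1,"turn":0},
    {"gripper":0,"dx":-46.1,"dy":12.2,"dz":-1,"turn":0},
    {"gripper":0,"dx":-46.1,"dy":12.2,"dz":-1,"turn":0}
  ]
}}

```text
time_s: 30.9
eef_pos: [0.4446, 0.2739, 0.1412]
eef_rot: [0.0, 0.721, -0.693, 0.0]
wrist_force: [0.7, -0.0, -0.3]
opening: 1.002
```

```bash
python3 look.py w23 "[.4438,.2755,.014]" -87.6 "[[.4438,.2755,.034]]"
```

```text
d(cm) -0.16 0.08 12.72  jaw-dir -87.7  turn -0.1
expect [314.91132783 242.63631428]
```

View pics/w23.png

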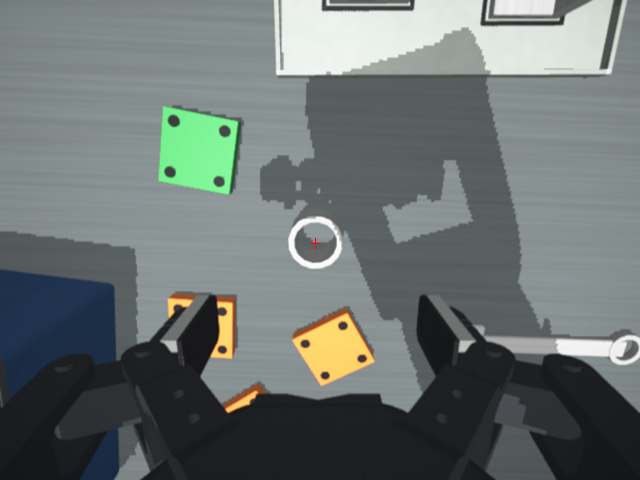

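Call:
{"method": "drive_tool", "body": {
  "commands": [
    {"gripper":0,"dx":-0.15,"dy":0.07,"dz":5,"turn":0},
    {"gripper":0,"dx":-0.15,"dy":0.07,"dz":9,"turn":0},
    {"gripper":0,"dx":-0.15,"dy":0.07,"dz":12,"turn":0},
    {"gripper":0,"dx":-0.15,"dy":0.07,"dz":13,"turn":0},
    {"gripper":0,"dx":-0.15,"dy":0.07,"dz":13,"turn":0},
    {"gripper":0.5,"dx":-0.15,"dy":0.07,"dz":13,"turn":0},
    {"gripper":0.8,"dx":-0.15,"dy":0.07,"dz":13,"turn":0},
    {"gripper":0.8,"dx":-0.15,"dy":0.07,"dz":13,"turn":0},
    {"gripper":0.8,"dx":-0.15,"dy":0.07,"dz":13,"turn":0},
    {"gripper":0.8,"dx":-0.15,"dy":0.07,"dz":13,"turn":0},
    {"gripper":0.8,"dx":-0.15,"dy":0.07,"dz":13,"turn":0}
  ]
}}

```text
time_s: 32.33
eef_pos: [0.4444, 0.2768, 0.0126]
eef_rot: [-0.001, 0.722, -0.692, 0.001]
wrist_force: [-0.2, -0.3, 4.7]
opening: 0.465
```

```bash
python3 look.py w24 "[.6353,-.1784,.06]" -87.6
```

```text
d(cm) 46.28 -17.17 -4.73  jaw-dir -87.6  turn 0.0
```

View pics/w24.png

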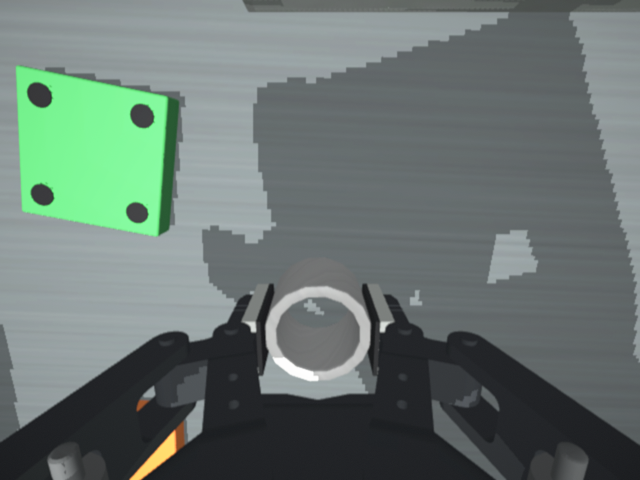

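Call:
{"method": "drive_tool", "body": {
  "commands": [
    {"gripper":0.8,"dx":0,"dy":0,"dz":-2,"turn":0},
    {"gripper":0.8,"dx":0,"dy":0,"dz":-5,"turn":0},
    {"gripper":0.8,"dx":3,"dy":-1.1,"dz":-9,"turn":0},
    {"gripper":0.8,"dx":7.5,"dy":-2.8,"dz":-10,"turn":0},
    {"gripper":0.8,"dx":12,"dy":-4.5,"dz":-10,"turn":0},
    {"gripper":0.8,"dx":16.5,"dy":-6.1,"dz":-10,"turn":0},
    {"gripper":0.8,"dx":21,"dy":-7.8,"dz":-10,"turn":0},
    {"gripper":0.8,"dx":25.5,"dy":-9.5,"dz":-10,"turn":0},
    {"gripper":0.8,"dx":30,"dy":-11.1,"dz":-10,"turn":0},
    {"gripper":0.8,"dx":34.5,"dy":-12.8,"dz":-10,"turn":0},
    {"gripper":0.8,"dx":39,"dy":-14.5,"dz":-10,"turn":0},
    {"gripper":0.8,"dx":43,"dy":-16,"dz":-10,"turn":0},
    {"gripper":0.8,"dx":45.6,"dy":-17,"dz":-8,"turn":0},
    {"gripper":0.8,"dx":46.2,"dy":-17.2,"dz":-6,"turn":0},
    {"gripper":0.8,"dx":46.2,"dy":-17.2,"dz":-4.5,"turn":0},
    {"gripper":0.8,"dx":46.2,"dy":-17.2,"dz":-4,"turn":0},
    {"gripper":0.8,"dx":46.2,"dy":-17.2,"dz":-4,"turn":0},
    {"gripper":0.8,"dx":46.2,"dy":-17.2,"dz":-4,"turn":0}
  ]
}}

```text
time_s: 34.62
eef_pos: [0.6352, -0.1775, 0.0522]
eef_rot: [-0.0, 0.722, -0.692, 0.001]
wrist_force: [-0.5, -1.3, -1.6]
opening: 0.466
```

```bash
python3 look.py w25 "[.6353,-.1784,.0306]" -87.6
```

```text
d(cm) 0.09 -0.01 2.16  jaw-dir -87.5  turn 0.1
```

View pics/w25.png

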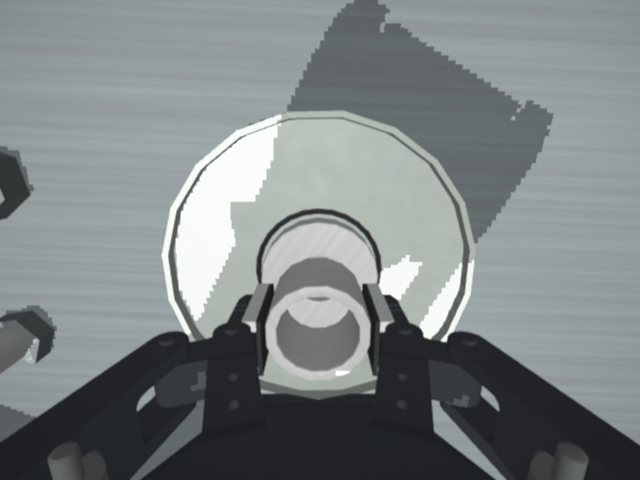

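Lowering until just above contact, then checking the centring.

Call:
{"method": "drive_tool", "body": {
  "commands": [
    {"gripper":0.8,"dx":0.05,"dy":0,"dz":1.2,"turn":0},
    {"gripper":0.8,"dx":0.05,"dy":0,"dz":1.8,"turn":0},
    {"gripper":0.8,"dx":0.05,"dy":0,"dz":2,"turn":0},
    {"gripper":0.8,"dx":0.05,"dy":0,"dz":2,"turn":0},
    {"gripper":0.8,"dx":0.05,"dy":0,"dz":2,"turn":0}
  ]
}}

```text
time_s: 35.3
eef_pos: [0.6348, -0.1786, 0.0313]
eef_rot: [-0.0, 0.722, -0.692, 0.0]
wrist_force: [1.1, 0.1, -1.1]
opening: 0.464
```

```bash
python3 look.py w26 "[.6353,-.1784,.0306]" -87.6; python3 -c "
import cv2
im=cv2.imread('pics/w26.png');cv2.imwrite('pics/w26c.png',cv2.resize(im[220:400,220:420],None,fx=4,fy=4,interpolation=cv2.INTER_CUBIC)[:600])"
```

```text
d(cm) -0.01 -0.05 0.07  jaw-dir -87.6  turn 0.0
```

View pics/w26c.png

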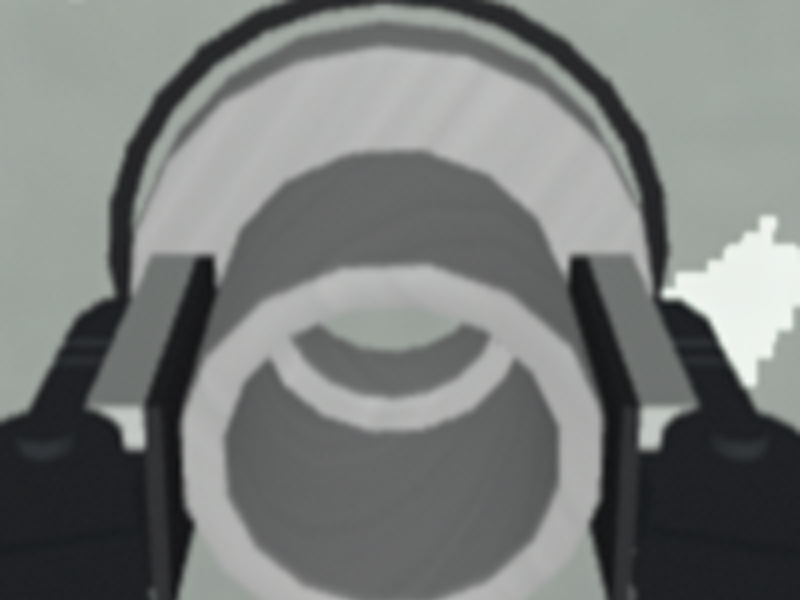

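```bash
python3 -c "
from h import *
c=np.load('w26.npz')
a=world(c,crop([(392,47),(392,398)],220,220,4),.018)*1000; b=world(c,crop([(392,150),(392,431)],220,220,4),.0187)*1000
print(a,b); print('flange x', a[0,0]-32,a[1,0]+13,'collar x',b[0,0]-21,b[1,0]+16)
"
```

```text
[[ 666.70076654 -177.73989798   18.        ]
 [ 622.0976479  -179.57140967   18.        ]] [[ 654.54866043 -178.23903192   18.7       ]
 [ 617.94466126 -179.74208046   18.7       ]]
flange x 634.7007665428421 635.0976478961466 collar x 633.5486604308712 633.9446612612884
```

Call:
{"method": "drive_tool", "body": {
  "commands": [
    {"gripper":0.8,"dx":-0.02,"dy":-0.1,"dz":0,"turn":0},
    {"gripper":0.8,"dx":-0.02,"dy":-0.1,"dz":0.07,"turn":0},
    {"gripper":0.8,"dx":-0.02,"dy":-0.1,"dz":0.07,"turn":0},
    {"gripper":0.35,"dx":-0.02,"dy":-0.1,"dz":0.07,"turn":0},
    {"gripper":0.3,"dx":-0.02,"dy":-0.1,"dz":0.07,"turn":0},
    {"gripper":0.2,"dx":-0.02,"dy":-0.1,"dz":0.07,"turn":0},
    {"gripper":0.2,"dx":-0.02,"dy":-0.1,"dz":-2,"turn":0},
    {"gripper":0.2,"dx":-0.02,"dy":-0.1,"dz":-6,"turn":0},
    {"gripper":0,"dx":0,"dy":3,"dz":-10,"turn":0},
    {"gripper":0,"dx":0,"dy":6,"dz":-12,"turn":0},
    {"gripper":0,"dx":0,"dy":6,"dz":-12,"turn":0},
    {"gripper":0,"dx":0,"dy":6,"dz":-12,"turn":0},
    {"gripper":0,"dx":0,"dy":6,"dz":-12,"turn":0}
  ]
}}

```text
time_s: 36.98
eef_pos: [0.5749, -0.1808, 0.1507]
eef_rot: [0.0, 0.722, -0.692, -0.0]
wrist_force: [-0.4, -0.1, -1.2]
opening: 1.0
```

```bash
python3 look.py w27 "[.6353,-.1784,.0306]" -87.6; python3 -c "
from bench import ctrl
import cv2
im=cv2.imread('pics/w27.png');cv2.imwrite('pics/w27c.png',cv2.resize(im[80:280,190:450],None,fx=3,fy=3,interpolation=cv2.INTER_CUBIC)[:600])
t=ctrl.camera('top')['image'][:,:,::-1];cv2.imwrite('pics/t2.png',cv2.resize(t[95:295,185:525],None,fx=2.3,fy=2.3,interpolation=cv2.INTER_CUBIC))
t=ctrl.camera('scene')['image'][:,:,::-1];cv2.imwrite('pics/s3.png',t)"
```

```text
d(cm) 0.02 -6.05 12.01  jaw-dir -87.6  turn 0.0
```

View pics/w27c.png

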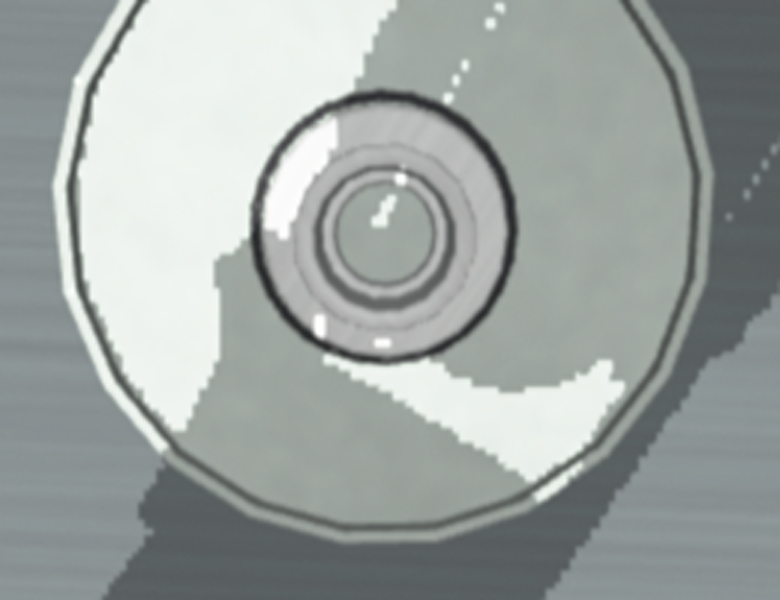

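View pics/t2.png

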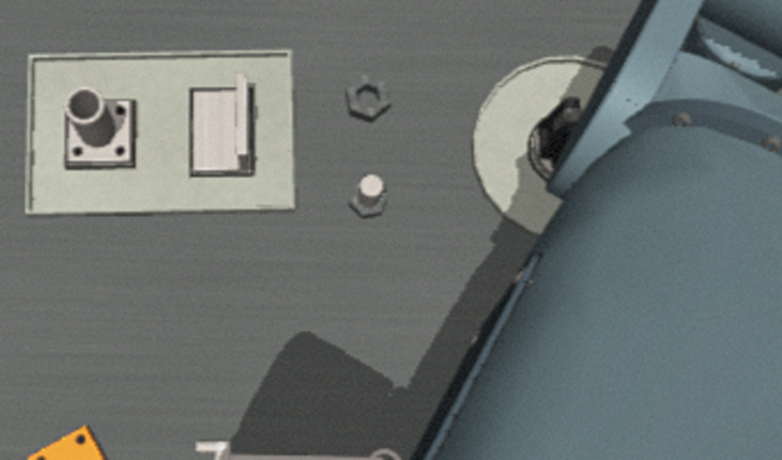

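View pics/s3.png

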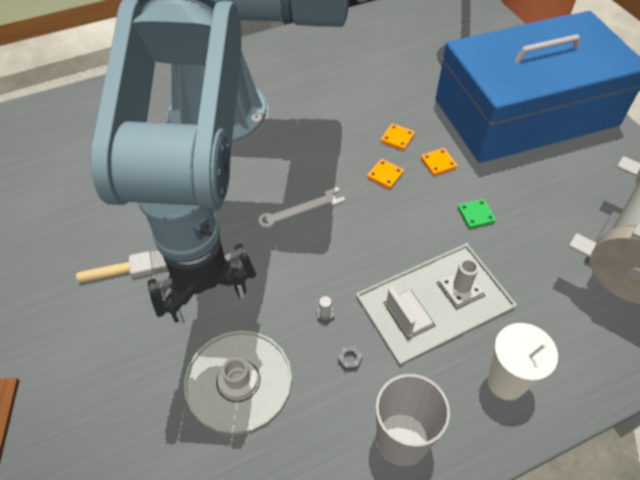

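```bash
python3 - <<'E'
from h import *
c=ctrl.camera("top")
im=c["image"][:,:,::-1]
cv2.imwrite("pics/t3.png",cv2.resize(im[115:190,195:320],None,fx=6,fy=6,interpolation=cv2.INTER_CUBIC))
s=ctrl.camera("scene");cv2.imwrite("pics/s4.png",cv2.resize(s["image"][240:365,350:520,::-1],None,fx=4,fy=4,interpolation=cv2.INTER_CUBIC))
E
```

```text
(no output)
```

View pics/t3.png

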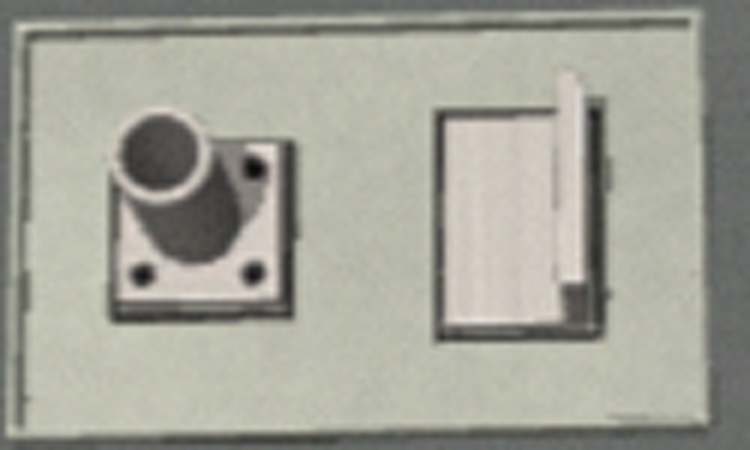

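View pics/s4.png

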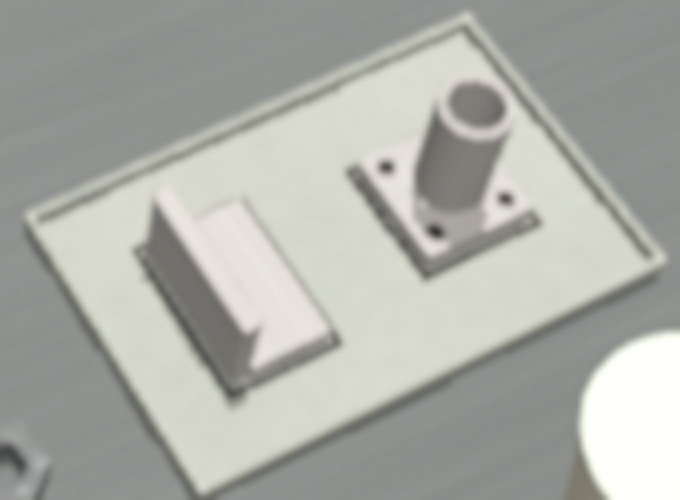

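```bash
python3 - <<'E'
from h import *
c=ctrl.camera("top")
W=lambda p,z:np.round(world(c,crop(p,195,115,6),z)[:,:2].mean(0)*1000,1)
print("tube",W([(160,154)],.080),"plate",W([(255,167),(142,273)],.016),"square",W([(113,137),(291,143),(291,317),(112,318)],.004))
print("wall",W([(558,70),(581,70),(584,282),(558,282)],.054),"oblong",W([(437,113),(600,103),(602,337),(437,337)],.004))
E
```

```text
tube [639.5 246.4] plate [640.1 245.3] square [641.3 246.4]
wall [645.1 115.6] oblong [646.3 136. ]
```

```bash
python3 -c "
from bench import ctrl
print(ctrl.hand_in())"
```

```text
the job is handed in; nothing more can be done
None
```

I built both kits in the order asked and handed the job in at about 37 s of the 144 s limit; it gave no verdict. The order was base plate, angle iron, long tube, flange, collar.

- **Base plate and tube:** my last overhead check puts the plate within about 1.6 mm of the square's centre. The tube is about 1.2 mm off the plate's middle and upright.
- **Angle iron:** it lies foot down and lengthwise in its outline. The overhead view puts it up to 2 mm short along its length, while the wrist view showed even gaps. The cameras differ by 1–3 mm, so I left it.
- **Flange and collar:** the flange is centred in the ring, and the collar looks concentric on it in the wrist view.
- **Not touched:** the bolt, nut, and green and orange plates are where they were, and the gripper was clear of everything when I handed in. The highest wrist force in the reports at the end of each move was about 9 N.

My first move call was refused because rows were missing a key; the arm did not move. I corrected the tube by about 2 mm before release, after the wrist view showed it off centre at first contact.

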